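# Book in the filled cartons with the hand scanner and slide them onto the sealer's belt

### The arm

A 6-joint arm with a two-finger parallel gripper is mounted at the origin on the work surface. World frame = base frame: x ahead of the robot, y to its left, z up, the work surface at z = 0. Lengths are in mm, angles in rad, forces in N, time in s.
With the tool pointing down it reaches from about 325 to 900 mm from the base axis. Payload 6.1 kg.
Tool frame: the origin (TCP) lies between the finger pads; the fingertips stand 25 mm ahead of it and the grasp point (between the pads) lies 6 mm ahead of it (bot.nose_length is the distance from the TCP to the fingertips, in mm); z points along the fingers, y is the direction in which the jaws open and shut (so a half turn about z gives the same grasp; the last joint's range is limited). The gripper opens to 87 mm and grips with 3 to 60 N. Pads are 19 mm wide; open, the fingers measure 117 mm over their backs; the gripper's body (75 mm by 190 mm) begins 51 mm behind the grasp point.
Start: joints at [-1.393, 0.22, 1.526, -0, 1.395, -0.126], TCP at [186.961, -596.374, 247.538] pointing down, gripper open.
Joint ranges: [-2.98, 2.98], [-0.91, 2.08], [0.09, 2.57], [-1.24, 4.39], [0.2, 2.65], [-2.68, 2.68]. Speed limits (rad/s): [2.57, 2.57, 3.01, 3.14, 3.14, 3.14].

### API

Orientations are given as a rotation vector (axis times angle).
In Python, from cell import sensors, viewer, job, bot gives the robot as it stands. The module is installed in compiled form; this text tells all that it offers.
- The arm moves only by the shell command python3 -m jog 'ROWS'. ROWS is JSON, a list of rows, each an object of numbers: "x", "y", "z": the shift along the world's x, y, z in mm; "spin": the turn about the world's z in degrees; "jaw": the closure, from 0 (fully open) to 1 (shut). A call has 1 to 10 rows; each row is the pose to reach, as a shift and turn from the pose measured when the call began; what a row does not reach only later rows make up. A row lasts 1/10 s, in which the tool goes at most 50 mm and 8.59 degrees, less where a joint would pass 70% of its speed; a pose out of reach is approached as far as the arm can. A call with a gripper value outside its range is refused whole. The fingers move at their own pace and stop on an object; the grip force is fixed at half the most. Time passes only in rows, so rows that repeat a pose let the fingers close. It gives the time, the measured TCP pose, the force and the opening at its end, in the units of the state.
- sensors.observe(): the state, without advancing time (a new reading comes with each control period).
- viewer.read_camera(name): name is "scene" or "top"; returns the picture (400x640x3 uint8, blue, green, red); there is no depth.
- viewer.camera_info(name): a dict with "intrinsics" (3x3 intrinsics, pixels), "dist_coeffs" ([k1, k2, p1, p2, k3] as OpenCV has them; the pictures are not rectified), "world_to_cam" (4x4, takes a point from world to camera coordinates). Camera axes: x right, y down, z forward; pixel columns grow to the right and rows downward; lengths in mm; the calibration is good to about 2 mm. A picture is of the moment at which its call begins. camera_info takes no time and is no camera call.
- job.job_done(): hands the job in, once; it reports no verdict.
The state is a dict: "t": time; "joint_pos": joint angles; "joint_vel": joint speeds; "joint_efforts": joint torques, N m; "tcp_pos": TCP position; "eef_rot": TCP orientation; "wrist_force": force on the tool from outside, world axes, zero at the start; "moment": the same for the moment, N m; "finger_gap": finger opening in mm.
Only numpy, scipy, OpenCV 4.12 (cv2) and the standard library are available. Lean on these libraries where they do the work, as an engineer would, in place of code of your own. Each camera call takes 0.05 s, during which the arm holds its last target.

### The job

Two or three filled cartons stand on the packing bench. With the hand scanner, read the label of each carton where it stands, the largest carton first and the smallest last: hold the scanner square to the label with its window about 80 mm from the label's centre, and keep it still for two seconds; then stand the scanner upright, window down, in the middle of its rubber pad and let go. After that slide every carton, without lifting or tipping it, onto the green belt until its whole back is snug and square against the steel guide rail, and leave the jar, jug and tape roll alone.

Things in the scene. Friction and masses are not known exactly. Their poses are not given: they have to be found in the camera images.
- scanner: Hand barcode scanner standing face-down: grey head 74 (x) x 56 (y) x 35 mm high at the bottom, upright white handle 40 (x) x 28 (y) mm from 35 to 150 mm height on the same centre axis; 0.2 kg. Grip the handle across its 28 mm (its y). Origin: centre of the underside, which is the window; z up along the handle; it reads along -z.
- scan_spot (a point): The scanner's reading point: 80 mm straight out from the middle of its window (at z = -80 mm in the scanner's frame, so below the table top while it stands on its pad). Bring it onto a label's centre.
- pad: Fixed square black rubber pad, 110 x 110 x 4 mm, on which the scanner stands, on one side of the bench or the other. Origin: centre of its underside, on the table.
- carton_large: Largest cardboard carton, 130 mm deep (x) x 150 mm wide (y) x 100 mm high, upright front wall 50 mm high, above it a front slope leaning back (25 degrees from level) that carries the label. 0.35 to 0.7 kg. Too wide to grip; it slides on the table. Origin: centre of its underside; its front with the label is its -x side, z up. None if there is no such carton in this run.
- carton_medium: Middle-sized cardboard carton, 110 mm deep (x) x 120 mm wide (y) x 80 mm high, upright front wall 55 mm high, above it a front slope leaning back (15 degrees from level) that carries the label. 0.25 to 0.5 kg. Too wide to grip; it slides on the table. Origin: centre of its underside; its front with the label is its -x side, z up. None if there is no such carton in this run.
- carton_small: Smallest cardboard carton, 90 mm deep (x) x 100 mm wide (y) x 50 mm high, flat-topped, label in the middle of the top. 0.15 to 0.3 kg. Too wide to grip; it slides on the table. Origin: centre of its underside; its front with the label is its -x side, z up. None if there is no such carton in this run.
- label_large: Paper barcode label (45 x 66 mm) on the largest carton, on its sloped front, facing up and roughly to the robot, centre 75 mm above the table. Origin: centre of the label; its z axis points squarely out of the label. Absent if the carton is.
- label_medium: Paper barcode label (45 x 66 mm) on the middle-sized carton, on its sloped front, facing up and roughly to the robot, centre 67 mm above the table. Origin: centre of the label; its z axis points squarely out of the label. Absent if the carton is.
- label_small: Paper barcode label (45 x 66 mm) on the smallest carton, flat on its top, facing up, 50 mm above the table. Origin: centre of the label; its z axis points squarely out of the label. Absent if the carton is.
- belt: Green belt of the sealer, 170 mm wide, flush with the table top, running left-right (its y) beyond the cartons; it does not move. Along its far side stands a fixed steel guide rail 32 mm high and 720 mm long (y -360 to +360 mm), its near face at x = +85 mm. Origin: middle of the belt at table height, level with the rail's middle; x points away from the robot, square to the rail; y along the belt.
- jar: Bystander: white-lidded jar, 72 mm across, 100 mm high, on the other side of the bench from the pad. Origin: centre of its underside.
- jug: Bystander: white handled jug, 90 mm across, 110 mm high, on the right, by the belt's right-hand end. Origin: centre of its underside.
- tape: Bystander: clear roll of packing tape, 100 mm across, 45 mm high, lying flat on the right, near the robot. Origin: centre of its underside.
Not all that is in view belongs to the job. What is shaped like the carton_medium but pink or red is not meant.

How it is judged:
By the outcome, as a careful person would: the job done as asked, in the order asked, and still so for the second after the job is handed in, with the robot touching nothing.
Of carton_large, carton_medium, carton_small only 2 to 3 are there at a start; the rules pass over those that are not, and their reading is None.
At some moment in a run one of carton_large, carton_medium, carton_small may be knocked a few centimetres aside while the robot is not near it.
It also fails if it takes over 210 s, if anything falls off the work surface, if the arm or the gripper's body presses on something with over 40 N, if the wrist force passes 120 N, or if a joint passes its speed limit or range.

## Working session

There is one attempt and no reset: what is moved stays moved. The work goes in short steps, Python scripts to look and compute and a shell command to move; the robot and the scene stay as the last step left them, time stands still between calls to the robot, and variables do not carry over. Pictures are saved under pics/ and viewed, and the job is handed in when it is done.

```bash
mkdir -p pics; ls
cat > h.py <<'E'
import numpy as np,cv2
from cell import sensors,viewer,job,bot
def snap(n,f):
    im=viewer.read_camera(n); cv2.imwrite(f'pics/{f}.png',im); return im
def cam(n):
    c=viewer.camera_info(n); return np.array(c['intrinsics'],float),np.array(c['dist_coeffs'],float),np.array(c['world_to_cam'],float)
def proj(n,P):
    K,d,T=cam(n); P=np.atleast_2d(np.array(P,float))
    return cv2.projectPoints(P,cv2.Rodrigues(T[:3,:3])[0],T[:3,3],K,d)[0].reshape(-1,2)
def ray(n,uv):
    K,d,T=cam(n); u=cv2.undistortPoints(np.array(uv,float).reshape(-1,1,2),K,d).reshape(-1,2)
    R=T[:3,:3]; D=np.c_[u,np.ones(len(u))]@R; return -R.T@T[:3,3],D
def onz(n,uv,z):
    o,D=ray(n,uv); return o+D*((z-o[2])/D[:,2])[:,None]
def tri(a,b):
    o1,d1=ray('scene',[a]);o2,d2=ray('top',[b]);d1=d1[0];d2=d2[0]
    A=np.c_[d1,-d2];s=np.linalg.lstsq(A,o2-o1,rcond=None)[0]
    p,q=o1+s[0]*d1,o2+s[1]*d2; return (p+q)/2,np.linalg.norm(p-q)
E
python3 - <<'E'
from h import *
print(sensors.observe())
for n in('scene','top'):
    snap(n,n+'0');K,d,T=cam(n);print(n,K.round(1).tolist(),d,(-T[:3,:3].T@T[:3,3]).round(),T[:3,:3].round(2).tolist())
print(bot.nose_length,sensors.observe()['t'])
E
```

```text
pics
{'t': 0.0, 'joint_pos': array([-1.39312562e+00,  2.21239296e-01,  1.52763288e+00, -2.71146475e-06,
        1.39468597e+00, -1.26089628e-01]), 'joint_vel': array([-0.00016157,  0.00058616, -0.00097981,  0.00043761,  0.00086111,
        0.00210006]), 'joint_efforts': array([-3.28026517e-04, -4.94618690e+01, -3.87375426e+01,  6.98993169e-02,
        5.72406908e-02, -1.71923352e-04]), 'tcp_pos': array([ 186.8424839 , -595.81078027,  246.41752565]), 'eef_rot': array([-3.10348550e+00, -4.75016773e-01,  8.37555291e-05]), 'wrist_force': array([0.81933002, 0.33445722, 0.37342651]), 'moment': array([-0.00103169,  0.00321467,  0.02342229]), 'finger_gap': 86.87815109985391}
scene [[488.3, 0.0, 318.5], [0.0, 488.3, 197.4], [0.0, 0.0, 1.0]] [-0.09740184  0.          0.          0.          0.        ] [1468. -719.  796.] [[0.56, 0.83, 0.01], [0.45, -0.29, -0.84], [-0.7, 0.48, -0.54]]
top [[402.9, 0.0, 312.3], [0.0, 402.9, 202.4], [0.0, 0.0, 1.0]] [-0.1037347  0.         0.         0.         0.       ] [ 208.  -22. 1347.] [[0.0, -1.0, -0.0], [-0.98, -0.0, -0.2], [0.2, 0.0, -0.98]]
25.0 0.1
```

```bash
ls -la pics; python3 -m jog --help 2>&1 | head -20
```

```text
total 844
drwxr-xr-x 2 agent agent   4096 Dec  7 08:20 .
drwxr-xr-x 3 agent agent   4096 Dec  7 08:20 ..
-rw-r--r-- 1 agent agent 417065 Dec  7 08:20 scene0.png
-rw-r--r-- 1 agent agent 436766 Dec  7 08:20 top0.png
invalid input: not JSON, or not a number
```

View pics/scene0.png

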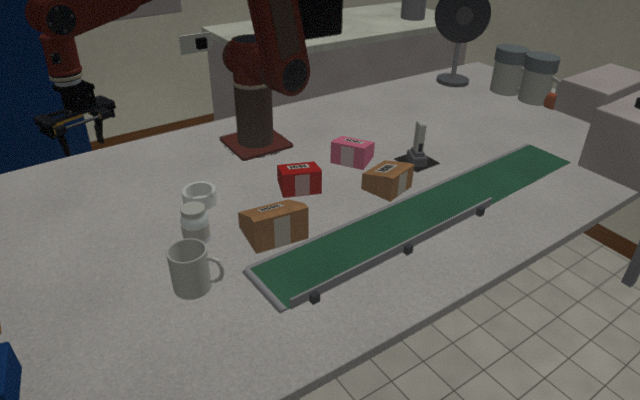

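View pics/top0.png

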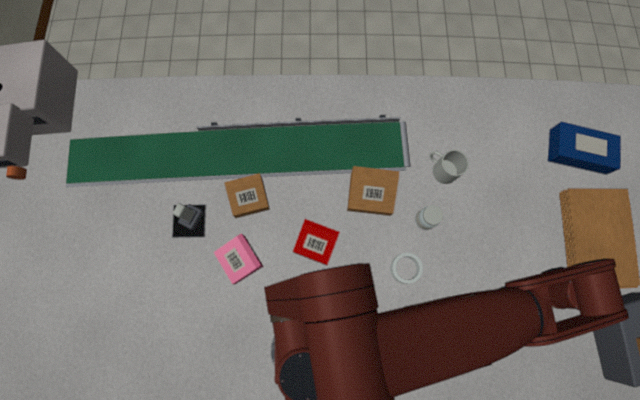

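Run:
```python
from h import *
t=cv2.imread('pics/top0.png');s=cv2.imread('pics/scene0.png')
def crop(im,x,y,w,h,k,f):
    cv2.imwrite(f'pics/{f}.png',cv2.resize(im[y:y+h,x:x+w],None,fx=k,fy=k,interpolation=cv2.INTER_CUBIC))
crop(t,160,160,120,90,6,'t_left');crop(t,335,110,130,90,6,'t_right')
crop(s,355,110,100,100,6,'s_left');crop(s,230,185,120,80,6,'s_right')
```

```text
(no output)
```

View pics/t_left.png

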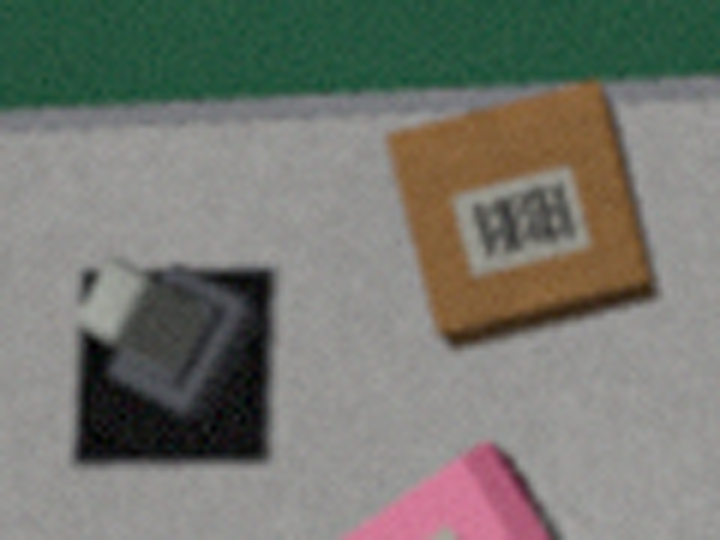

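View pics/t_right.png

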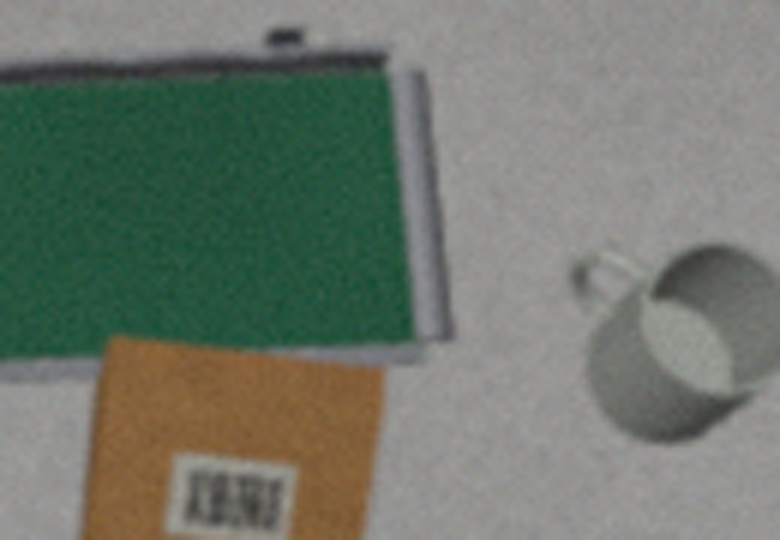

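View pics/s_left.png

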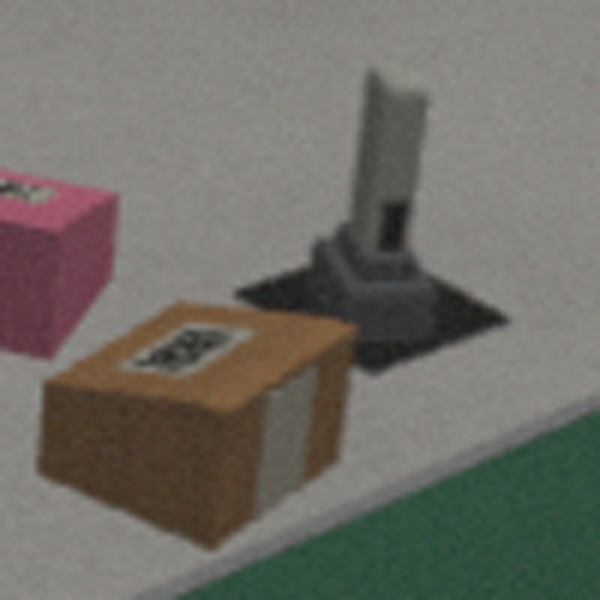

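View pics/s_right.png

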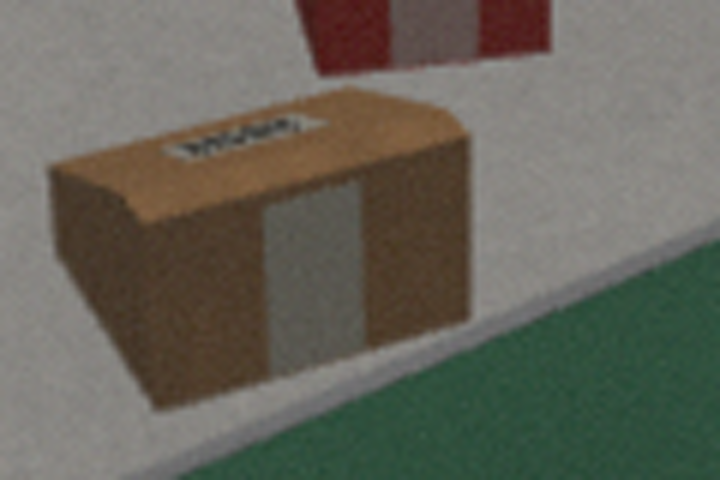

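```bash
cat > fit.py <<'E'
from h import *
from scipy.optimize import minimize
def prism(kind):
    d,w,h,f,a={'L':(130,150,100,50,25),'M':(110,120,80,55,15),'S':(90,100,50,50,1)}[kind]
    r=(h-f)/np.tan(np.radians(a)); pr=[(-d/2,0),(d/2,0),(d/2,h),(-d/2+r,h),(-d/2,f)]
    return np.array([(x,y,z) for x,z in pr for y in(-w/2,w/2)],float)
LAB={'L':(-65+25/np.tan(np.radians(25)),75,25),'M':(-55+12/np.tan(np.radians(15)),67,15),'S':(0,50,0)}
def place(V,p):
    c,s=np.cos(p[2]),np.sin(p[2]); return V@np.array([[c,-s,0],[s,c,0],[0,0,1]]).T+[p[0],p[1],0]
U=4
def brown(im):
    hsv=cv2.cvtColor(cv2.GaussianBlur(im,(3,3),0),cv2.COLOR_BGR2HSV); H,S,V=cv2.split(hsv)
    return ((H>=8)&(H<=22)&(S>90)&(V>30)).astype(np.uint8)
def hullmask(im,seed,r=60):
    m=brown(im); n,l,st,c=cv2.connectedComponentsWithStats(m)
    ok=[i for i in range(1,n) if st[i,4]>25 and np.hypot(*(c[i]-seed))<r]
    ys,xs=np.nonzero(np.isin(l,ok)); 
    k=max(ok,key=lambda i:st[i,4]); 
    pts=np.c_[xs,ys].astype(np.int32)
    h=cv2.convexHull(pts); out=np.zeros((400*U,640*U),np.uint8)
    big=cv2.resize(np.isin(l,ok).astype(np.float32),None,fx=U,fy=U,interpolation=cv2.INTER_LINEAR)
    ys,xs=np.nonzero(big>.5); cv2.fillConvexPoly(out,cv2.convexHull(np.c_[xs,ys].astype(np.int32)),1); return out
def rend(n,V):
    out=np.zeros((400*U,640*U),np.uint8); q=((proj(n,V)+.5)*U-.5)
    cv2.fillConvexPoly(out,cv2.convexHull(np.round(q*16).astype(np.int32)),1,shift=4); return out
def fit(kind,ims,p0,r=30):
    V=prism(kind); ms={}
    c0=np.array([p0[0],p0[1],prism(kind)[:,2].max()/2])
    for n in ims: ms[n]=hullmask(ims[n],proj(n,c0)[0],r)
    def cost(q):
        p=[p0[0]+q[0],p0[1]+q[1],p0[2]+q[2]/50]
        return sum((1-(lambda a,b:(a&b).sum()/max((a|b).sum(),1))(rend(n,place(V,p)),ms[n])) for n in ims)
    best=None
    for st in (12,4):
        x0=np.zeros(3) if best is None else best.x
        best=minimize(cost,x0,method='Nelder-Mead',options=dict(initial_simplex=np.vstack([x0,x0+np.eye(3)*st]),xatol=.1,fatol=1e-4,maxiter=120))
    q=best.x; return np.array([p0[0]+q[0],p0[1]+q[1],p0[2]+q[2]/50]),best.fun
def label(kind,p):
    lx,lz,a=LAB[kind]; P=place(np.array([[lx,0,lz]]),p)[0]; a=np.radians(a)
    n=np.array([-np.sin(a)*np.cos(p[2]),-np.sin(a)*np.sin(p[2]),np.cos(a)]); return P,n
E
python3 - <<'E'
from fit import *
ims={n:cv2.imread(f'pics/{n}0.png') for n in('top','scene')}
a=onz('top',[[372,191],[247,195]],60)[:,:2]; print(a)
for k,i in(('L',0),('M',1),('S',1)):
    p,c=fit(k,ims,[*a[i],[-.1,.2,.2][0 if i==0 else 1]]); print(k,p.round(3),np.degrees(p[2]).round(1),c)
    P,n=label(k,p); print(' label',P.round(1),proj('top',P),proj('scene',P))
    for nm in ims:
        p1,c1=fit(k,{nm:ims[nm]},p); print('   ',nm,p1.round(3),c1)
# belt/pad
print('rail near face base/top', onz('top',[[199,129.5],[399,119.5]],32).round(1))
print('pad',onz('top',np.array([[82,270],[273,270],[268,460],[76,460]])/6+[160-.4,160-.4],4).round(1))
print('belt front edge',onz('top',[[70,182],[230,177],[404,170]],0).round(1))
E
```

```text
[[ 512.50979592 -217.13118513]
 [ 498.51353938  193.65477351]]
L [ 5.15550e+02 -2.18618e+02 -1.30000e-01] -7.5 0.0909041021035415
 label [ 504.3 -217.1   75. ] [[372.74256505 192.41068658]] [[269.46016402 207.24197672]]
    top [ 5.15610e+02 -2.18881e+02 -1.25000e-01] 0.03612932919111722
    scene [ 5.15413e+02 -2.16188e+02 -1.76000e-01] 0.04160475482912329
M [5.02286e+02 1.98443e+02 2.74000e-01] 15.7 0.1130343372867737
 label [492.5 195.7  67. ] [[245.9801817  196.33873459]] [[384.98816926 167.60528493]]
    top [5.00412e+02 1.96046e+02 2.78000e-01] 0.053268242104808405
    scene [5.01594e+02 2.01551e+02 3.15000e-01] 0.04658446655829995
S [5.02555e+02 1.98897e+02 5.10000e-02] 2.9 0.5944592338770378
 label [502.6 198.9  50. ] [[245.946238   194.47325895]] [[387.43074121 173.47718898]]
    top [5.04331e+02 1.99983e+02 2.70000e-02] 0.30969979012683635
    scene [5.02565e+02 1.98914e+02 5.10000e-02] 0.2824579613867553
rail near face base/top [[ 740.3  376.8   32. ]
 [ 777.7 -325.2   32. ]]
pad [[477.2 458.1   4. ]
 [477.4 346.5   4. ]
 [368.4 343.6   4. ]
 [367.6 454.    4. ]]
belt front edge [[ 560.3  851.7    0. ]
 [ 576.2  265.4    0. ]
 [ 602.3 -341.     0. ]]
```

```bash
cat > sc.py <<'E'
from fit import *
def scanV(x,y,yaw,zb=4):
    def box(a,b,z0,z1): return np.array([(sx*a/2,sy*b/2,z) for z in(z0,z1) for sx,sy in((-1,-1),(1,-1),(1,1),(-1,1))],float)
    V=np.vstack([box(74,56,0,35),box(40,28,35,150)]); V[:,2]+=zb; return place(V,[x,y,yaw])
def draw(im,n,V,col=(0,255,255),k=6,off=(0,0)):
    q=(proj(n,V)+.5-np.array(off))*k
    for b in range(0,len(V),8):
        for i in range(4):
            for e in((i,(i+1)%4),(4+i,4+(i+1)%4),(i,4+i)):
                cv2.line(im,tuple(int(v) for v in q[b+e[0]]),tuple(int(v) for v in q[b+e[1]]),col,1,cv2.LINE_AA)
    return im
E
python3 - <<'E'
from sc import *
print(onz('top',[[179.6,210]],154),onz('top',[[190,216.7]],39))
ims={n:cv2.imread(f'pics/{n}0.png') for n in('top','scene')}
# label centroids
for n,w in(('top',[(355,178,40,30),(232,182,32,28)]),('scene',[(252,200,38,18),(372,160,30,18)])): pass
rows=[]
for n,(x,y,w,h) in(('top',(165,195,60,50)),('scene',(390,110,60,70))):
    im=cv2.resize(ims[n][y:y+h,x:x+w],None,fx=8,fy=8,interpolation=cv2.INTER_CUBIC)
    V=scanV(424,399,np.radians(-31)); draw(im,n,V,k=8,off=(x,y)); rows.append(im)
    cv2.imwrite(f'pics/sc_{n}.png',im)
E
```

```text
[[430.38839055 383.52178186 154.        ]] [[429.25015868 385.68255462  39.        ]]
```

View pics/sc_top.png

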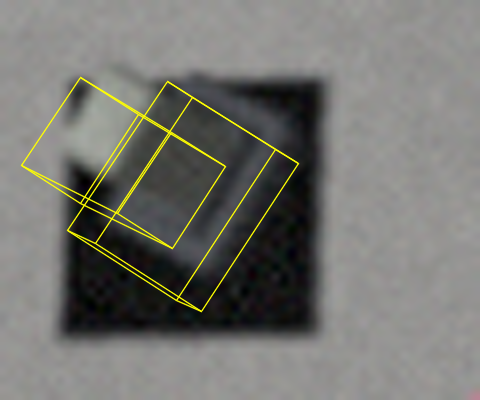

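View pics/sc_scene.png

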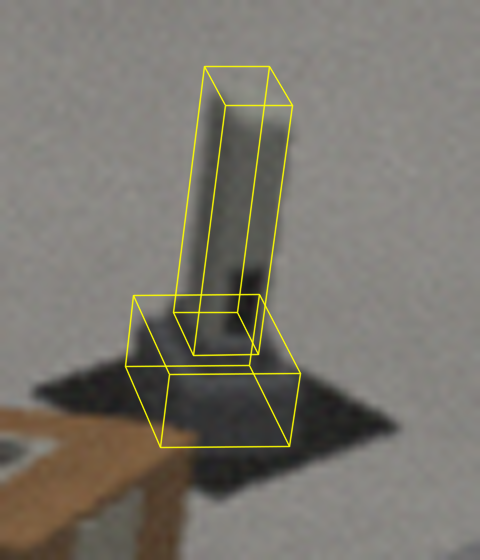

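```bash
cat > ov.py <<'E'
from sc import *
import sys
x,y,a=map(float,sys.argv[1:4])
ims={n:cv2.imread(f'pics/{n}0.png') for n in('top','scene')}
out=[]
for n,(u,v,w,h) in(('top',(170,195,46,50)),('scene',(400,112,46,62))):
    k=9 if n=='scene' else 9
    im=cv2.resize(ims[n][v:v+h,u:u+w],None,fx=k,fy=k,interpolation=cv2.INTER_CUBIC)
    im=cv2.convertScaleAbs(im,alpha=1.7)
    draw(im,n,scanV(x,y,np.radians(a)),k=k,off=(u,v)); 
    im=cv2.copyMakeBorder(im,0,560-im.shape[0] if im.shape[0]<560 else 0,0,0,cv2.BORDER_CONSTANT)[:560]; out.append(im)
cv2.imwrite('pics/'+sys.argv[4]+'.png',np.hstack([o for o in out])[:, :800])
E
python3 ov.py 431 387 -30 ov1
```

```text
(no output)
```

View pics/ov1.png

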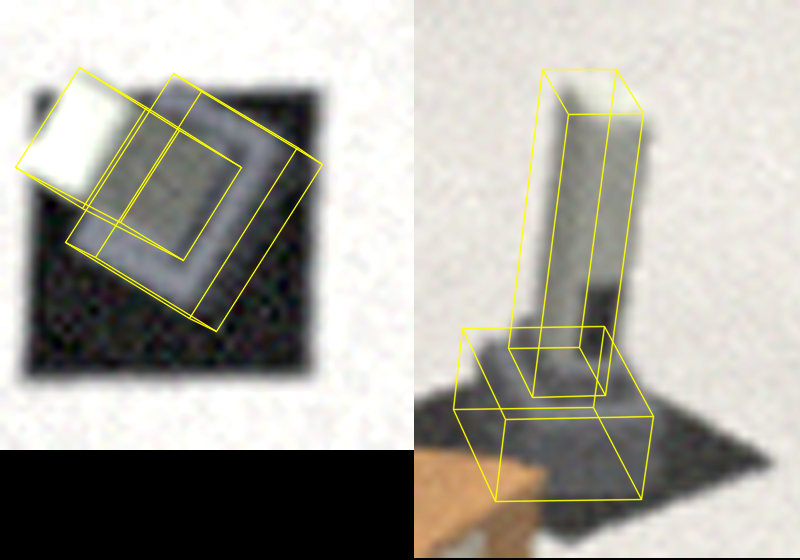

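Run:
```python
from h import *
t=cv2.imread('pics/top0.png')
a=[cv2.resize(t[110:140,x:x+66],None,fx=12,fy=6,interpolation=cv2.INTER_CUBIC) for x in(190,265,345)]
cv2.imwrite('pics/rail.png',cv2.convertScaleAbs(np.vstack(a),alpha=1.5))
s=cv2.imread('pics/scene0.png')
cv2.imwrite('pics/rail_s.png',cv2.convertScaleAbs(cv2.resize(s[190:310,260:500],None,fx=3.3,fy=3.3,interpolation=cv2.INTER_CUBIC),alpha=1.5))
```

```text
(no output)
```

View pics/rail.png

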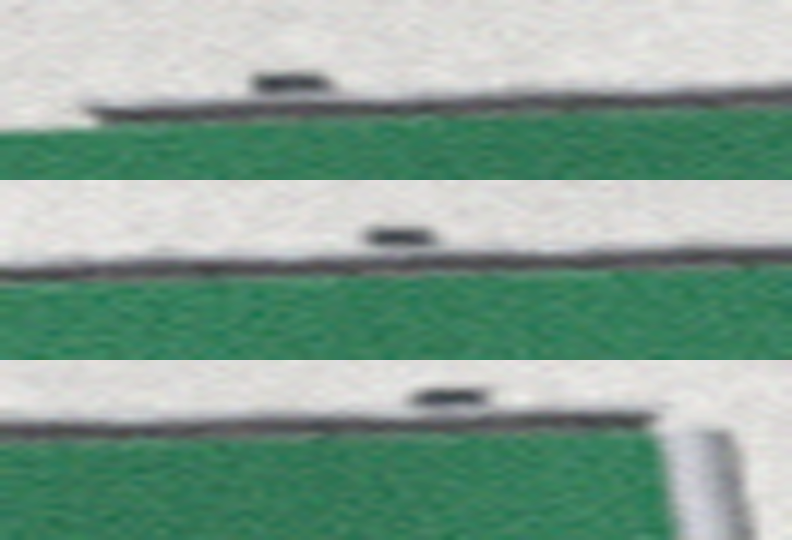

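View pics/rail_s.png

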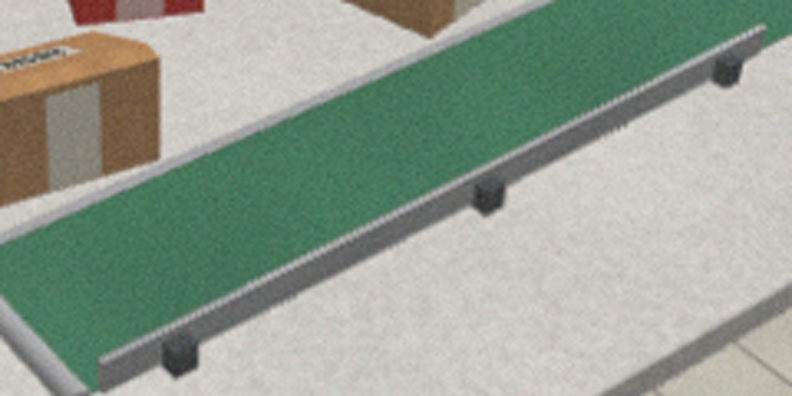

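```bash
python3 -m jog '[{"x":150,"y":20,"z":50,"spin":20},{"x":300,"y":70,"z":80,"spin":30},{"x":350,"y":150,"z":80,"spin":40},{"x":380,"y":200,"z":80,"spin":50},{"x":400,"y":300,"z":80,"spin":60},{"x":420,"y":400,"z":80,"spin":70},{"x":430,"y":450,"z":80,"spin":75},{"x":430,"y":500,"z":80,"spin":80},{"x":430,"y":500,"z":80,"spin":80}]'
```

```text
$[0]: bad value
```

```bash
python3 -m jog '[{"x":50,"y":0,"z":20,"spin":5,"jaw":0},{"x":80,"y":20,"z":30,"spin":8,"jaw":0}]'
python3 - <<'E'
from h import *
print(onz('top',[[197.2,127.6],[297.5,122.5],[399,118.5]],32).round(1).tolist())
print(onz('top',[[199,130],[297.5,125],[399,121.3]],0).round(1).tolist())
E
```

```text
t: 0.3
tcp_pos: [267.4, -576.8, 276.3]
eef_rot: [-3.063, -0.691, -0.0]
wrist_force: [0.5, 0.2, 0.9]
finger_gap: 86.4
[[747.5, 383.7, 32.0], [764.5, 31.2, 32.0], [781.5, -325.4, 32.0]]
[[751.3, 386.4, 0.0], [768.5, 32.4, 0.0], [784.6, -332.2, 0.0]]
```

```bash
python3 -m jog '[{"x":40,"y":25,"z":5,"spin":8},{"x":80,"y":50,"z":10,"spin":16},{"x":120,"y":80,"z":15,"spin":24},{"x":155,"y":115,"z":20,"spin":32},{"x":185,"y":155,"z":25,"spin":40},{"x":210,"y":195,"z":30,"spin":48},{"x":230,"y":240,"z":30,"spin":56},{"x":245,"y":285,"z":30,"spin":64},{"x":255,"y":330,"z":30,"spin":72},{"x":260,"y":378,"z":30,"spin":80}]'
```

```text
$[0]: bad value
```

Possibly every key must be present.

```bash
python3 -m jog '[{"x":40,"y":25,"z":5,"spin":8,"jaw":0},{"x":80,"y":50,"z":10,"spin":16,"jaw":0},{"x":120,"y":80,"z":15,"spin":24,"jaw":0},{"x":155,"y":115,"z":20,"spin":32,"jaw":0},{"x":185,"y":155,"z":25,"spin":40,"jaw":0},{"x":210,"y":195,"z":30,"spin":48,"jaw":0},{"x":230,"y":240,"z":30,"spin":56,"jaw":0},{"x":245,"y":285,"z":30,"spin":64,"jaw":0},{"x":255,"y":330,"z":30,"spin":72,"jaw":0},{"x":260,"y":378,"z":30,"spin":80,"jaw":0}]'
```

```text
t: 1.3
tcp_pos: [527.7, -196.9, 305.7]
eef_rot: [-1.894, -2.503, 0.002]
wrist_force: [1.1, 0.2, -0.2]
finger_gap: 87.1
```

```bash
python3 -m jog '[{"x":10,"y":48,"z":0,"spin":5,"jaw":0},{"x":20,"y":96,"z":0,"spin":10,"jaw":0},{"x":25,"y":145,"z":0,"spin":15,"jaw":0},{"x":25,"y":195,"z":0,"spin":20,"jaw":0},{"x":20,"y":244,"z":0,"spin":25,"jaw":0},{"x":10,"y":293,"z":0,"spin":30,"jaw":0},{"x":0,"y":342,"z":0,"spin":35,"jaw":0},{"x":-15,"y":390,"z":0,"spin":38,"jaw":0},{"x":-35,"y":435,"z":0,"spin":41,"jaw":0},{"x":-55,"y":480,"z":0,"spin":44,"jaw":0}]'; python3 -m jog '[{"x":-20,"y":46,"z":0,"spin":0,"jaw":0},{"x":-40,"y":95,"z":0,"spin":0,"jaw":0},{"x":-40,"y":103,"z":0,"spin":0,"jaw":0}]'; python3 -c "
from h import *
snap('scene','s1');snap('top','t1')"
```

```text
t: 2.3
tcp_pos: [471.5, 284.9, 305.2]
eef_rot: [-0.815, -3.032, 0.003]
wrist_force: [0.7, 0.5, -0.1]
finger_gap: 87.2
t: 2.6
tcp_pos: [428.5, 391.7, 304.7]
eef_rot: [-0.808, -3.032, 0.002]
wrist_force: [-0.4, -0.1, 0.2]
finger_gap: 87.0
```

View pics/t1.png

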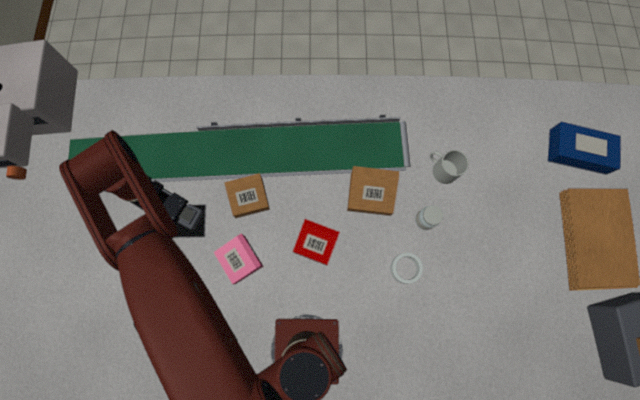

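View pics/s1.png

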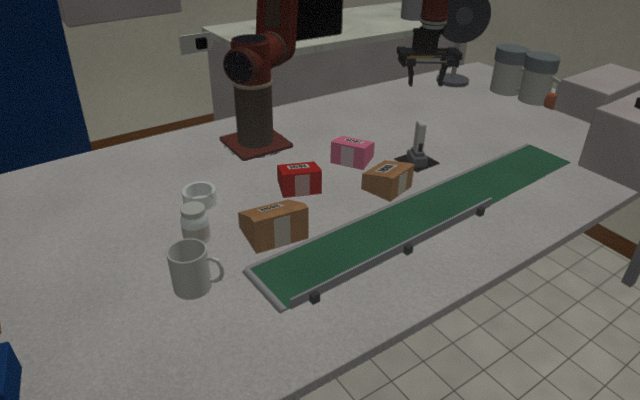

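```bash
python3 -m jog '[{"x":4.5,"y":-4.7,"z":-40,"spin":0,"jaw":0},{"x":4.5,"y":-4.7,"z":-80,"spin":0,"jaw":0},{"x":4.5,"y":-4.7,"z":-105,"spin":0,"jaw":0},{"x":4.5,"y":-4.7,"z":-105,"spin":0,"jaw":0}]'; python3 -c "
from h import *
s=snap('scene','s2');t=snap('top','t2')
f=lambda i,x,y,w,h:cv2.resize(i[y:y+h,x:x+w],(400,400),interpolation=cv2.INTER_CUBIC)
cv2.imwrite('pics/c2.png',cv2.convertScaleAbs(np.hstack([f(s,380,90,80,80),f(t,140,170,80,80)]),alpha=1.4))
print(sensors.observe()['tcp_pos'])"
```

```text
t: 3.1
tcp_pos: [433.3, 381.2, 194.5]
eef_rot: [-0.811, -3.026, 0.016]
wrist_force: [-0.5, 0.0, -0.4]
finger_gap: 87.0
[435.68881262 383.48556504 199.83030598]
```

View pics/c2.png

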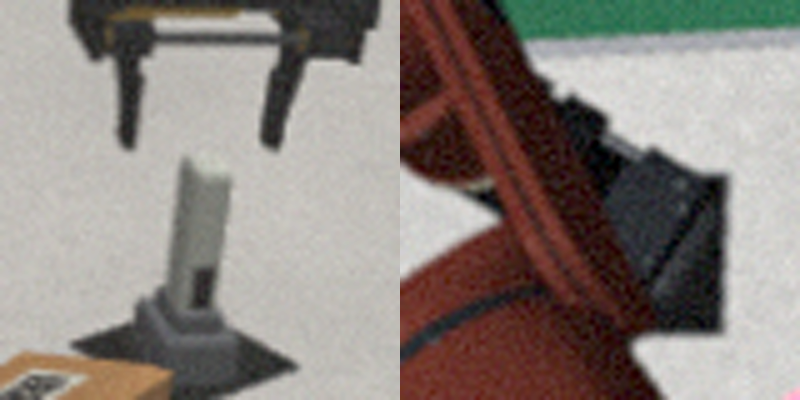

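```bash
python3 -m jog '[{"x":-2,"y":3,"z":-30,"spin":0,"jaw":0},{"x":-2,"y":3,"z":-60,"spin":0,"jaw":0},{"x":-2,"y":3,"z":-80,"spin":0,"jaw":0},{"x":-2,"y":3,"z":-80,"spin":0,"jaw":0},{"x":-2,"y":3,"z":-80,"spin":0,"jaw":0}]';  python3 -m jog '[{"x":0,"y":0,"z":0,"spin":0,"jaw":0}]'
```

```text
t: 3.7
tcp_pos: [435.1, 386.9, 122.1]
eef_rot: [-0.813, -3.033, 0.003]
wrist_force: [-0.4, 0.2, 0.4]
finger_gap: 87.2
t: 3.8
tcp_pos: [436.6, 387.6, 124.7]
eef_rot: [0.814, 3.033, 0.002]
wrist_force: [0.5, 0.9, -0.1]
finger_gap: 86.8
```

```bash
python3 -m jog '[{"x":-2,"y":0,"z":-3,"spin":0,"jaw":0.3},{"x":-2,"y":0,"z":-3,"spin":0,"jaw":0.6},{"x":-2,"y":0,"z":-3,"spin":0,"jaw":0.6}]'; for i in 1 2; do python3 -m jog '[{"x":0,"y":0,"z":0,"spin":0,"jaw":0.6}]'; done
```

```text
t: 4.1
tcp_pos: [434.9, 387.9, 122.4]
eef_rot: [0.813, 3.032, 0.003]
wrist_force: [-0.0, -0.2, -0.6]
finger_gap: 70.6
t: 4.2
tcp_pos: [434.8, 387.9, 122.5]
eef_rot: [0.813, 3.032, 0.003]
wrist_force: [0.5, 0.6, -0.3]
finger_gap: 62.5
t: 4.3
tcp_pos: [434.8, 387.9, 122.7]
eef_rot: [0.813, 3.032, 0.003]
wrist_force: [-0.3, 1.3, 0.1]
finger_gap: 55.0
```

```bash
python3 -m jog '[{"x":-1,"y":0,"z":-1,"spin":0,"jaw":1},{"x":-1,"y":0,"z":-1,"spin":0,"jaw":1},{"x":-1,"y":0,"z":-1,"spin":0,"jaw":1},{"x":-1,"y":0,"z":-1,"spin":0,"jaw":1},{"x":-1,"y":0,"z":-1,"spin":0,"jaw":1},{"x":-1,"y":0,"z":-1,"spin":0,"jaw":1},{"x":-1,"y":0,"z":-1,"spin":0,"jaw":1}]';python3 -m jog '[{"x":0,"y":0,"z":0,"spin":0,"jaw":1},{"x":0,"y":0,"z":0,"spin":0,"jaw":1},{"x":0,"y":0,"z":0,"spin":0,"jaw":1}]'
```

```text
t: 5.0
tcp_pos: [433.9, 388.0, 121.7]
eef_rot: [0.813, 3.032, 0.003]
wrist_force: [0.1, 1.1, -0.4]
finger_gap: 27.4
t: 5.3
tcp_pos: [433.8, 388.0, 121.7]
eef_rot: [0.813, 3.032, 0.003]
wrist_force: [0.1, 0.6, -0.6]
finger_gap: 28.2
```

```bash
python3 -m jog '[{"x":0,"y":0,"z":20,"spin":0,"jaw":1},{"x":0,"y":0,"z":50,"spin":0,"jaw":1},{"x":0,"y":0,"z":90,"spin":0,"jaw":1},{"x":0,"y":0,"z":125,"spin":0,"jaw":1},{"x":25,"y":-30,"z":130,"spin":5,"jaw":1},{"x":50,"y":-65,"z":130,"spin":10,"jaw":1},{"x":75,"y":-100,"z":130,"spin":15,"jaw":1},{"x":100,"y":-135,"z":130,"spin":20,"jaw":1},{"x":125,"y":-172,"z":130,"spin":26,"jaw":1},{"x":150,"y":-210,"z":130,"spin":33,"jaw":1}]';python3 -m jog '[{"x":25,"y":-35,"z":0,"spin":0,"jaw":1},{"x":50,"y":-70,"z":0,"spin":0,"jaw":1},{"x":75,"y":-105,"z":0,"spin":0,"jaw":1},{"x":100,"y":-140,"z":0,"spin":0,"jaw":1},{"x":105,"y":-155,"z":0,"spin":0,"jaw":1},{"x":105,"y":-155,"z":0,"spin":0,"jaw":1},{"x":105,"y":-155,"z":0,"spin":0,"jaw":1}]'; python3 -c "
from h import *
s=snap('scene','s3');t=snap('top','t3')
f=lambda i,x,y,w,h:cv2.resize(i[y:y+h,x:x+w],(400,400),interpolation=cv2.INTER_CUBIC)
cv2.imwrite('pics/c3.png',cv2.convertScaleAbs(np.hstack([f(s,300,80,160,160),f(t,240,80,160,160)]),alpha=1.4))
print(sensors.observe()['tcp_pos'],sensors.observe()['joint_pos'])"
```

```text
t: 6.3
tcp_pos: [584.1, 176.4, 251.0]
eef_rot: [-0.089, 3.14, 0.004]
wrist_force: [0.5, 0.4, -3.0]
finger_gap: 27.6
t: 7.0
tcp_pos: [688.3, 21.8, 250.2]
eef_rot: [0.089, -3.139, -0.006]
wrist_force: [-0.4, 0.2, -1.5]
finger_gap: 28.3
[688.35339276  22.84277065 250.81827609] [-0.08270914  0.37029793  1.33677704  0.00328155  1.4356049  -1.71213665]
```

View pics/c3.png

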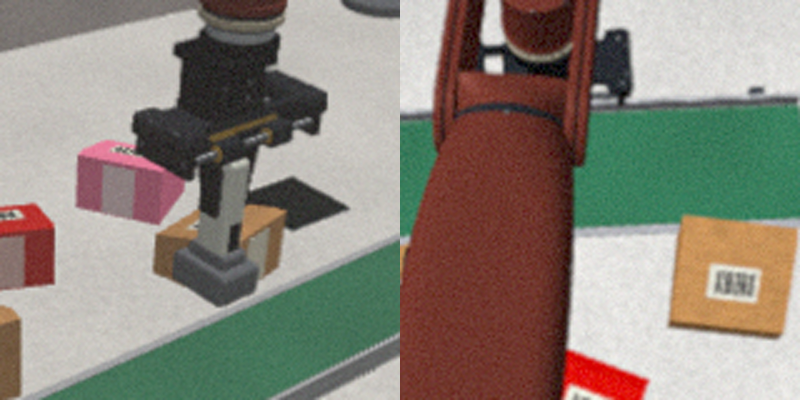

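```bash
python3 -m jog '[{"x":0,"y":0,"z":-40,"spin":0,"jaw":1},{"x":5,"y":0,"z":-80,"spin":0,"jaw":1},{"x":20,"y":0,"z":-108,"spin":0,"jaw":1},{"x":24,"y":0,"z":-108,"spin":0,"jaw":1},{"x":24,"y":0,"z":-108,"spin":0,"jaw":1},{"x":24,"y":0,"z":-108,"spin":0,"jaw":1}]';  python3 -m jog '[{"x":4,"y":0,"z":0,"spin":0,"jaw":1},{"x":6,"y":0,"z":0,"spin":0,"jaw":1},{"x":7,"y":0,"z":0,"spin":0,"jaw":1}]';for i in 1 2 3 4 5; do python3 -c "
from cell import sensors
o=sensors.observe();print(o['tcp_pos'],o['wrist_force'],o['moment'])"; python3 -m jog '[{"x":3,"y":0,"z":0,"spin":0,"jaw":1}]' | egrep 'tcp|force'; done
```

```text
t: 7.7
tcp_pos: [713.4, 23.6, 145.7]
eef_rot: [-0.093, 3.137, 0.005]
wrist_force: [0.2, 0.2, -0.8]
finger_gap: 28.1
t: 8.0
tcp_pos: [721.3, 23.5, 147.4]
eef_rot: [-0.093, 3.135, 0.004]
wrist_force: [0.7, 0.4, -1.9]
finger_gap: 28.0
[721.27596618  23.52991248 147.40363326] [ 0.69222811  0.36407709 -1.9399307 ] [ 0.07466624 -0.13189194  0.00934033]
tcp_pos: [724.2, 23.4, 147.7]
wrist_force: [-0.5, 0.3, -1.9]
[724.20548022  23.42900249 147.68479495] [-0.46485416  0.2782588  -1.88036754] [ 0.1058635  -0.17268137 -0.00208487]
tcp_pos: [727.6, 23.4, 148.1]
wrist_force: [-0.2, -0.0, -2.4]
[727.59253238  23.38862017 148.08171595] [-2.11249024e-01 -2.02491524e-03 -2.38625760e+00] [ 0.10452456 -0.09794542 -0.02323087]
tcp_pos: [730.8, 23.3, 148.1]
wrist_force: [0.4, -0.3, -3.1]
[730.83616325  23.27497444 148.10800804] [ 0.43921295 -0.33013117 -3.1053095 ] [ 0.11348121 -0.07708082  0.0247264 ]
tcp_pos: [733.1, 23.3, 147.9]
wrist_force: [-5.8, 0.6, 0.6]
[733.10005649  23.27421946 147.86326507] [-5.76976967  0.64513904  0.57947573] [ 0.12647415  1.42192988 -0.13113091]
tcp_pos: [734.5, 23.3, 147.1]
wrist_force: [-6.3, -0.3, 1.0]
```

```bash
python3 -m jog '[{"x":-8,"y":0,"z":0,"spin":0,"jaw":1},{"x":-8,"y":0,"z":-6,"spin":0,"jaw":1},{"x":-8,"y":0,"z":-6,"spin":0,"jaw":1},{"x":-8,"y":0,"z":-6,"spin":0,"jaw":1}]';python3 -m jog '[{"x":0,"y":0,"z":0,"spin":0,"jaw":1}]'; for i in 1 2 3 4 5 ; do python3 -m jog '[{"x":2,"y":0,"z":-0.5,"spin":0,"jaw":1}]' | egrep 'tcp|force'; done
```

```text
t: 8.9
tcp_pos: [726.4, 23.3, 140.7]
eef_rot: [0.092, -3.138, -0.005]
wrist_force: [0.5, -0.5, -1.2]
finger_gap: 27.8
t: 9.0
tcp_pos: [726.7, 23.3, 141.0]
eef_rot: [0.092, -3.139, -0.005]
wrist_force: [-0.2, 0.0, -2.1]
finger_gap: 28.0
tcp_pos: [728.9, 23.3, 140.7]
wrist_force: [-0.6, -0.1, -2.0]
tcp_pos: [731.2, 23.3, 140.5]
wrist_force: [-0.1, -0.3, -1.6]
tcp_pos: [733.6, 23.3, 140.1]
wrist_force: [0.0, 0.9, -1.9]
tcp_pos: [734.7, 23.3, 139.4]
wrist_force: [-7.0, -0.9, 1.8]
tcp_pos: [735.2, 23.3, 138.4]
wrist_force: [-6.6, -0.2, 0.9]
```

```bash
python3 -m jog '[{"x":6,"y":0,"z":1,"spin":0,"jaw":1},{"x":12,"y":0,"z":2,"spin":0,"jaw":1},{"x":18,"y":0,"z":3,"spin":0,"jaw":1},{"x":24,"y":0,"z":3,"spin":0,"jaw":1},{"x":28,"y":0,"z":3,"spin":0,"jaw":1},{"x":32,"y":0,"z":3,"spin":0,"jaw":1},{"x":36,"y":0,"z":3,"spin":0,"jaw":1},{"x":39,"y":0,"z":3,"spin":0,"jaw":1},{"x":39,"y":0,"z":3,"spin":0,"jaw":1},{"x":39,"y":0,"z":3,"spin":0,"jaw":1}]';python3 -c "
from h import *
s=snap('scene','s4')
f=lambda i,x,y,w,h:cv2.resize(i[y:y+h,x:x+w],(w*5,h*5),interpolation=cv2.INTER_CUBIC)
cv2.imwrite('pics/c4.png',cv2.convertScaleAbs(f(s,350,100,120,110),alpha=1.4))
"
```

```text
t: 10.5
tcp_pos: [773.0, 24.4, 141.1]
eef_rot: [0.092, -3.128, -0.008]
wrist_force: [-4.7, 2.5, 0.5]
finger_gap: 28.1
```

View pics/c4.png

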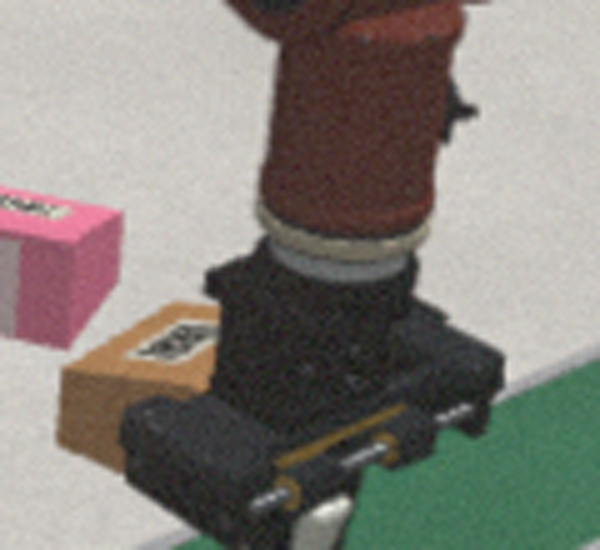

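```bash
python3 -m jog '[{"x":4,"y":0,"z":0,"spin":0,"jaw":1},{"x":4,"y":0,"z":0,"spin":0,"jaw":1},{"x":4,"y":0,"z":0,"spin":0,"jaw":1}]'; python3 -m jog '[{"x":-20,"y":0,"z":0,"spin":0,"jaw":1},{"x":-50,"y":0,"z":20,"spin":0,"jaw":1},{"x":-80,"y":0,"z":60,"spin":0,"jaw":1},{"x":-100,"y":-20,"z":100,"spin":0,"jaw":1},{"x":-100,"y":-20,"z":115,"spin":0,"jaw":1},{"x":-100,"y":-20,"z":115,"spin":0,"jaw":1},{"x":-100,"y":-20,"z":115,"spin":0,"jaw":1}]';python3 -c "
from h import *
s=snap('scene','s5')
f=lambda i,x,y,w,h:cv2.resize(i[y:y+h,x:x+w],(w*5,h*5),interpolation=cv2.INTER_CUBIC)
cv2.imwrite('pics/c5.png',cv2.convertScaleAbs(f(s,320,100,120,110),alpha=1.4))
o=sensors.observe();print(o['tcp_pos'],o['eef_rot'])
"
```

```text
t: 10.85
tcp_pos: [775.7, 24.6, 140.9]
eef_rot: [0.092, -3.125, -0.008]
wrist_force: [-5.3, 0.7, 3.1]
finger_gap: 27.8
t: 11.55
tcp_pos: [676.1, 5.0, 254.9]
eef_rot: [0.092, -3.124, -0.009]
wrist_force: [-0.7, 0.2, -3.1]
finger_gap: 27.6
[675.48003624   5.13468683 253.40273608] [ 0.09200421 -3.12196139 -0.00955805]
```

View pics/c5.png

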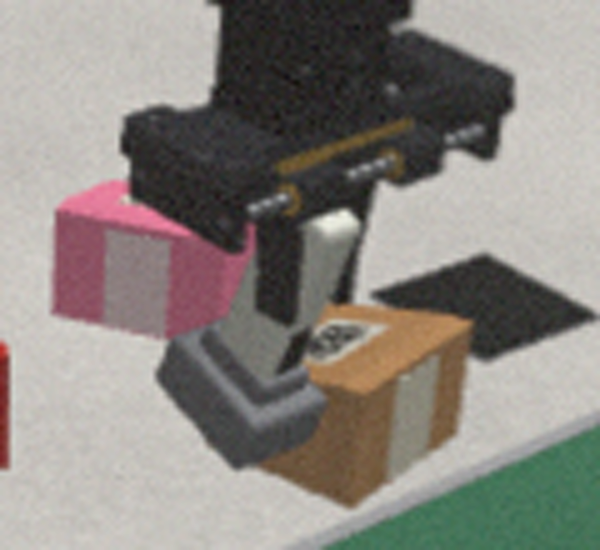

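```bash
cat > ovt.py <<'E'
from sc import *
import sys
# img tcp x y z yaw theta L ox crop
def scT(tcp,yaw,th,L=111.7,ox=0,axis=None):
    V=scanV(0,0,0,0); V=V-[ox,0,L]
    t=np.radians(th);y=np.radians(yaw)
    Ry=np.array([[np.cos(t),0,np.sin(t)],[0,1,0],[-np.sin(t),0,np.cos(t)]]);Rz=np.array([[np.cos(y),-np.sin(y),0],[np.sin(y),np.cos(y),0],[0,0,1]])
    return V@(Rz@Ry).T+np.array(tcp)-[0,0,6]
def over(f,n,tcp,yaw,ths,crop,out,k=6,**kw):
    im0=cv2.imread(f'pics/{f}.png');u,v,w,h=crop;o=[]
    for th in ths:
        im=cv2.convertScaleAbs(cv2.resize(im0[v:v+h,u:u+w],None,fx=k,fy=k,interpolation=cv2.INTER_CUBIC),alpha=1.4)
        o.append(draw(im,n,scT(tcp,yaw,th,**kw),k=k,off=(u,v)))
    cv2.imwrite(f'pics/{out}.png',np.hstack(o))
E
python3 -c "
from ovt import *
over('s5','scene',[675.5,5.1,253.4],3.2,[25,28],(345,130,60,70),'o5')"
```

```text
(no output)
```

View pics/o5.png

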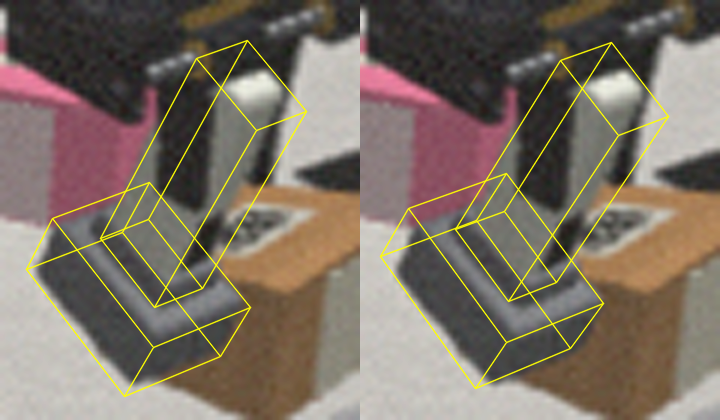

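```bash
python3 -c "
from h import *
s=cv2.imread('pics/s5.png')
cv2.imwrite('pics/z5.png',cv2.convertScaleAbs(cv2.resize(s[135:200,345:405],None,fx=9,fy=9,interpolation=cv2.INTER_CUBIC),alpha=1.6))"
```

```text
(no output)
```

View pics/z5.png

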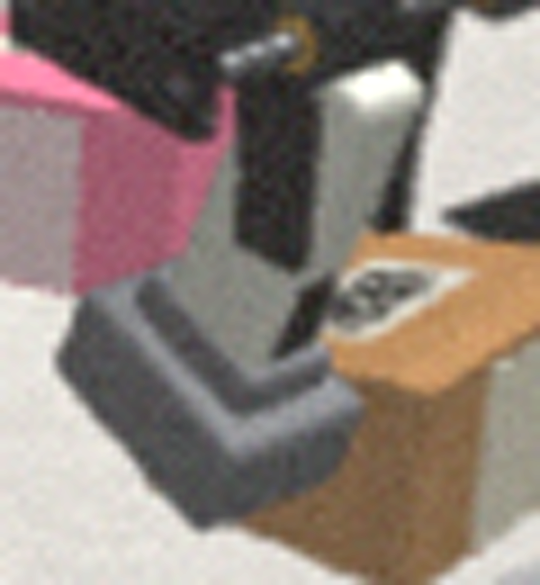

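```bash
cat > f5.py <<'E'
from ovt import *
from scipy.optimize import least_squares
tcp=np.array([675.5,5.1,253.4])
obj=np.array([[-37,-28,0],[37,-28,0],[37,28,0],[20,-14,35],[20,14,35],[20,-14,150],[20,14,150]],float)
px=np.array([[60,365],[200,528],[350,455],[272,362],[328,335],[332,95],[417,90]])/9+[345-.45,135-.45]
def m(q,yaw=3.2):
    th,ox,L,dy,sc=q; t=np.radians(th);y=np.radians(yaw); V=obj*[sc,sc,1]-[ox,0,L]
    Ry=np.array([[np.cos(t),0,np.sin(t)],[0,1,0],[-np.sin(t),0,np.cos(t)]]);Rz=np.array([[np.cos(y),-np.sin(y),0],[np.sin(y),np.cos(y),0],[0,0,1]])
    return proj('scene',V@(Rz@Ry).T+tcp+[0,dy,-6])
for w in(1,.5):
    r=least_squares(lambda q:np.r_[(m(q)-px).ravel(),w*(q[1]/3),w*(q[2]-111.7)/2,w*q[3]/2,w*(q[4]-1)/.02],[25,0,111.7,0,1],loss='soft_l1')
    print(r.x.round(2),(m(r.x)-px).round(1).tolist())
E
python3 f5.py
```

```text
[ 18.42  11.18 107.84   2.37   0.99] [[-1.1, -0.3], [0.5, 0.5], [-0.4, 2.0], [-3.7, 3.5], [-2.0, 3.3], [3.2, -0.4], [2.1, -2.8]]
[ 18.01  13.02 108.68   4.27   0.98] [[-0.7, -0.3], [0.7, 0.0], [-0.4, 1.6], [-3.6, 3.1], [-1.9, 3.0], [3.1, -1.0], [1.9, -3.3]]
```

```bash
python3 -c "
from ovt import *
over('s3','scene',[688.4,22.3,250.3],3.2,[0],(365,130,50,75),'o3',k=8)
s=cv2.imread('pics/s3.png')
a=cv2.imread('pics/o3.png')
cv2.imwrite('pics/o3.png',np.hstack([a,cv2.convertScaleAbs(cv2.resize(s[130:205,365:415],None,fx=8,fy=8,interpolation=cv2.INTER_CUBIC),alpha=1.6)]))"
```

```text
(no output)
```

View pics/o3.png

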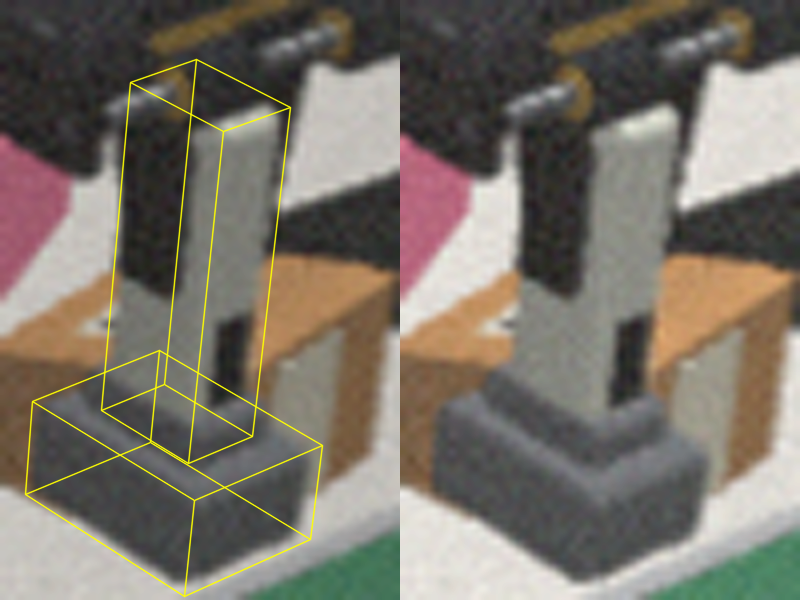

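```bash
cat > meas.py <<'E'
from fit import *
import sys
def labelpix(n,im,kind,p):
    P,nn=label(kind,p); q=proj(n,P)[0]
    # label quad prediction
    a=np.radians(LAB[kind][2]); lx,lz,_=LAB[kind]
    C=np.array([[lx+sx*22.5*np.cos(a),sy*33,lz+sx*22.5*np.sin(a)] for sx,sy in((-1,-1),(1,-1),(1,1),(-1,1))])
    quad=proj(n,place(C,p)); 
    x0,y0=quad.min(0).astype(int)-4; x1,y1=quad.max(0).astype(int)+5
    sub=im[y0:y1,x0:x1]; hsv=cv2.cvtColor(sub,cv2.COLOR_BGR2HSV); up=8
    b=cv2.resize(hsv[...,1].astype(np.float32),None,fx=up,fy=up,interpolation=cv2.INTER_LINEAR)
    m=(b<85).astype(np.uint8)
    # keep within hull of dilated predicted quad
    g=np.zeros_like(m); qq=((quad-quad.mean(0))*1.35+quad.mean(0)-[x0,y0]+.5)*up; cv2.fillConvexPoly(g,cv2.convexHull(qq.astype(np.int32)),1); m&=g
    k,l,st,c=cv2.connectedComponentsWithStats(m); i=1+np.argmax(st[1:,4]); ys,xs=np.nonzero(l==i)
    h=cv2.convexHull(np.c_[xs,ys].astype(np.int32)); r=cv2.minAreaRect(h); M=cv2.moments(h)
    return np.array([M['m10']/M['m00'],M['m01']/M['m00']])/up-.5+[x0,y0],q,M['m00']/up**2,cv2.contourArea(quad.astype(np.float32))
def run(tag,guess,names=('top','scene')):
    ims={n:snap(n,f'{n[0]}_{tag}') for n in names}
    for k,p0 in guess.items():
        p,c=fit(k,ims,p0); print(k,p.round(1)[:2],np.degrees(p[2]).round(1),'cost',round(c,3))
        P,n=label(k,p); L={}
        for nm in ims:
            L[nm],q,A,A0=labelpix(nm,ims[nm],k,p); print('  ',nm,'label seen',L[nm].round(1),'pred',q.round(1),'area',round(A),round(A0),'seen@z',onz(nm,L[nm],P[2]).round(1)[0])
        if len(L)==2:
            T,e=tri(L['scene'],L['top']); print('  label tri',T.round(1),'gap',round(e,1),'model',P.round(1),'n',n.round(3))
E
python3 -c "
from meas import *
run('a',{'L':[515,-218,-.13],'M':[501,198,.275]})"
```

```text
L [ 516.2 -218.6] -7.6 cost 0.089
   top label seen [372.9 192.8] pred [372.7 192.2] area 301 276 seen@z [ 503.1 -217.5   75. ]
   scene label seen [270.2 207.3] pred [269.6 207.3] area 96 72 seen@z [ 505.3 -215.6   75. ]
  label tri [ 503.8 -216.4   74.4] gap 2.7 model [ 504.9 -217.    75. ] n [-0.419  0.056  0.906]
M [502.4 202.2] 18.2 cost 0.835
   top label seen [240.2 196.8] pred [245.  196.3] area 120 280 seen@z [490.8 214.6  67. ]
   scene label seen [384.1 167.8] pred [385.9 167.4] area 161 110 seen@z [491.9 192.4  67. ]
  label tri [486.8 208.3  62. ] gap 17.1 model [492.7 199.   67. ] n [-0.246 -0.081  0.966]
```

```bash
python3 -c "
from fit import *
ims={n:cv2.imread(f'pics/{n}0.png') for n in('top','scene')}
from meas import labelpix
for k,p in(('L',[515.5,-218.6,-.13]),('M',[502,198.4,.274])):
    L={n:labelpix(n,ims[n],k,p) for n in ims}
    print(k,L); print(tri(L['scene'][0],L['top'][0]),label(k,p))"
```

```text
L {'top': (array([372.85339659, 192.7755513 ]), array([372.73913552, 192.42598806]), 300.546875, 276.2026343457401), 'scene': (array([269.98617823, 207.19910858]), array([269.45500862, 207.23158176]), 95.3828125, 71.84548167628236)}
(array([ 503.67834708, -216.5306804 ,   74.56677715]), np.float64(2.2627800028967093)) (array([ 504.20876049, -217.12381363,   75.        ]), array([-0.41905216,  0.05478576,  0.90630779]))
M {'top': (array([246.30641845, 196.33169952]), array([245.98943411, 196.42465644]), 302.046875, 279.5068240480032), 'scene': (array([385.50673079, 167.79771444]), array([384.91773453, 167.57050036]), 127.7265625, 107.89760308456607)}
(array([493.29256668, 195.64981899,  66.45860998]), np.float64(2.2782853662039475)) (array([492.16568192, 195.63587499,  67.        ]), array([-0.24916413, -0.07003239,  0.96592583]))
```

```bash
python3 -m jog '[{"x":-10,"y":0,"z":5,"spin":-8,"jaw":1},{"x":-25,"y":0,"z":10,"spin":-16,"jaw":1},{"x":-40,"y":0,"z":15,"spin":-24,"jaw":1},{"x":-55,"y":0,"z":20,"spin":-32,"jaw":1},{"x":-70,"y":-5,"z":20,"spin":-40,"jaw":1},{"x":-85,"y":-10,"z":20,"spin":-48,"jaw":1},{"x":-100,"y":-15,"z":20,"spin":-56,"jaw":1},{"x":-115,"y":-20,"z":20,"spin":-64,"jaw":1},{"x":-130,"y":-25,"z":20,"spin":-72,"jaw":1},{"x":-140,"y":-30,"z":20,"spin":-80,"jaw":1}]';python3 -m jog '[{"x":-10,"y":-10,"z":0,"spin":-8,"jaw":1},{"x":-20,"y":-20,"z":0,"spin":-16,"jaw":1},{"x":-30,"y":-40,"z":0,"spin":-24,"jaw":1},{"x":-40,"y":-60,"z":0,"spin":-32,"jaw":1},{"x":-50,"y":-80,"z":0,"spin":-40,"jaw":1},{"x":-60,"y":-100,"z":0,"spin":-48,"jaw":1},{"x":-70,"y":-120,"z":0,"spin":-56,"jaw":1},{"x":-80,"y":-140,"z":0,"spin":-64,"jaw":1},{"x":-90,"y":-155,"z":0,"spin":-72,"jaw":1},{"x":-100,"y":-165,"z":0,"spin":-80,"jaw":1}]'
```

```text
t: 12.7
tcp_pos: [533.8, -24.6, 270.6]
eef_rot: [-1.945, -2.449, -0.025]
wrist_force: [0.3, 0.1, -1.0]
finger_gap: 28.0
t: 13.7
tcp_pos: [433.0, -190.1, 268.8]
eef_rot: [-3.077, -0.619, -0.03]
wrist_force: [-0.2, 1.2, -2.3]
finger_gap: 27.6
```

```bash
cat > nav.py <<'E'
from h import *
from scipy.spatial.transform import Rotation as Ro
import json
def tooly(R): v=R.apply([0,1,0]); return np.degrees(np.arctan2(v[1],v[0]))
def setrel(eef,th,L,ox=0): # scanner tilt th (world) about tool y at eef, head to -(tooly-90 dir)
    R=Ro.from_rotvec(eef); S=Ro.from_euler('z',tooly(R)-90,degrees=True)*Ro.from_euler('y',th,degrees=True)
    json.dump(dict(q=(R.inv()*S).as_quat().tolist(),L=L,ox=ox),open('rel.json','w'))
def state():
    o=sensors.observe(); r=json.load(open('rel.json')); R=Ro.from_rotvec(o['eef_rot']); S=R*Ro.from_quat(r['q'])
    g=o['tcp_pos']+R.apply([0,0,6]); w=g+S.apply([-r['ox'],0,-r['L']]); return o,R,S,w
def goal(P,n):
    o,R,S,w=state(); ax=S.apply([0,0,1]); n=np.array(n); P=np.array(P)
    print('axis',ax.round(3),'tilt',np.degrees(np.arccos(ax[2])).round(2),'angle err',np.degrees(np.arccos(ax@n)).round(2))
    d=np.degrees(np.arctan2(n[1],n[0])-np.arctan2(ax[1],ax[0])); d=(d+180)%360-180
    Rz=Ro.from_euler('z',d,degrees=True); off=Rz.apply(w-o['tcp_pos'])
    # spot at P along own axis
    a2=Rz.apply(ax); tgt=P+80*a2
    print('t',o['t'],'tcp',o['tcp_pos'].round(1),'spin needed',d.round(2),'shift needed',(tgt-off-o['tcp_pos']).round(1),'spot now',(w-80*ax).round(1),'j6',o['joint_pos'][5].round(2),'F',o['wrist_force'].round(1))
E
python3 -c "
from nav import *
setrel([0.092,-3.125,-.008],25,111.7)
goal([504.2,-216.8,75],[-0.419,.055,.906])"
```

```text
axis [-0.392 -0.169  0.904] tilt 25.25 angle err 13.01
t 13.7 tcp [ 433.  -190.1  268.8] spin needed -30.76 shift needed [-10.  -16.  -14.4] spot now [ 508.2 -157.8   89.4] j6 0.58 F [-0.2  1.2 -2.3]
```

```bash
python3 -m jog '[{"x":-3,"y":-5,"z":0,"spin":-8,"jaw":1},{"x":-6,"y":-10,"z":-4,"spin":-16,"jaw":1},{"x":-9,"y":-14,"z":-8,"spin":-24,"jaw":1},{"x":-10,"y":-16,"z":-12,"spin":-30.8,"jaw":1},{"x":-10,"y":-16,"z":-14.4,"spin":-30.8,"jaw":1},{"x":-10,"y":-16,"z":-14.4,"spin":-30.8,"jaw":1},{"x":-10,"y":-16,"z":-14.4,"spin":-30.8,"jaw":1},{"x":-10,"y":-16,"z":-14.4,"spin":-30.8,"jaw":1}]'; python3 -c "
from nav import *
snap('scene','s6');snap('top','t6')
goal([504.2,-216.8,75],[-0.419,.055,.906])"
```

```text
t: 14.5
tcp_pos: [423.2, -206.0, 254.4]
eef_rot: [3.132, -0.218, 0.03]
wrist_force: [-0.7, -0.2, -2.0]
finger_gap: 27.8
axis [-0.423  0.056  0.904] tilt 25.26 angle err 1.4
t 14.6 tcp [ 423.2 -206.1  254.6] spin needed -0.0 shift needed [-0.2 -0.  -0.2] spot now [ 504.4 -216.8   75.2] j6 1.08 F [-0.2 -0.1 -1.8]
```

View pics/s6.png

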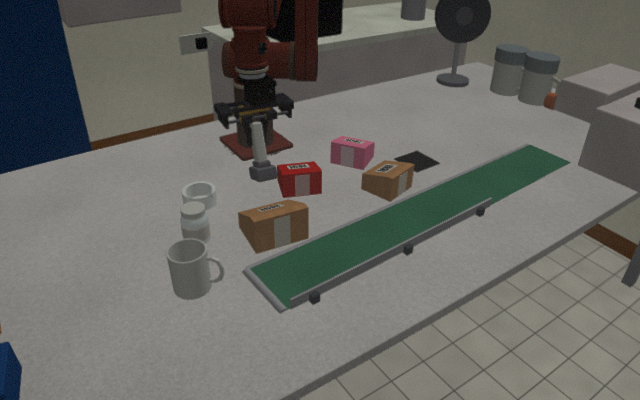

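View pics/t6.png

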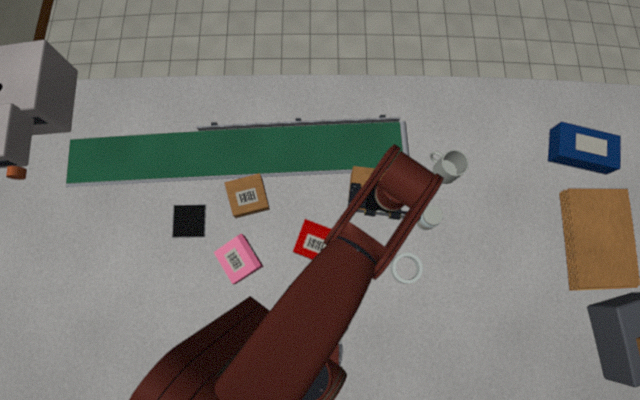

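```bash
python3 -c "
from nav import *
from ovt import *
o,R,S,w=state()
V=scanV(0,0,0,0); W=S.apply(V)+w
im=cv2.imread('pics/s6.png');u,v,ww,h=225,110,90,110
k=7
im=cv2.convertScaleAbs(cv2.resize(im[v:v+h,u:u+ww],None,fx=k,fy=k,interpolation=cv2.INTER_CUBIC),alpha=1.4)
draw(im,'scene',W,k=k,off=(u,v))
ax=S.apply([0,0,1])
a,b=(proj('scene',[w,w-80*ax])+.5-[u,v])*k
cv2.line(im,tuple(int(x) for x in a),tuple(int(x) for x in b),(255,0,255),1)
cv2.imwrite('pics/o6.png',im[:600])"
```

```text
(no output)
```

View pics/o6.png

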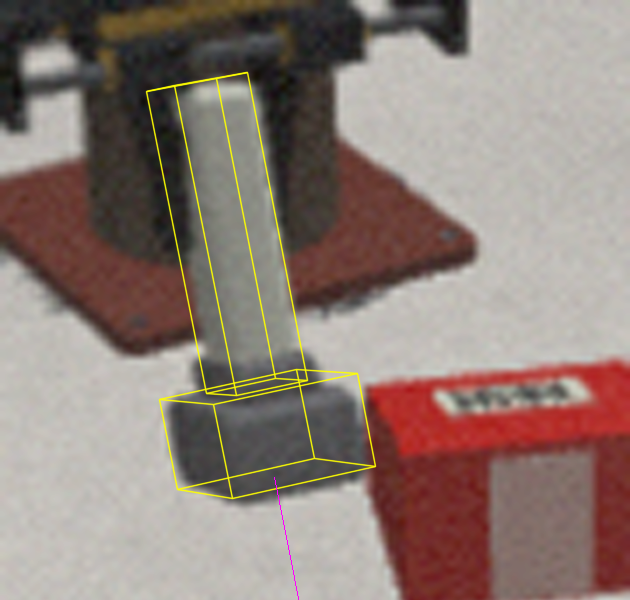

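```bash
for i in 1 2 3; do python3 -m jog '[{"x":0,"y":0,"z":0,"spin":0,"jaw":1},{"x":0,"y":0,"z":0,"spin":0,"jaw":1},{"x":0,"y":0,"z":0,"spin":0,"jaw":1},{"x":0,"y":0,"z":0,"spin":0,"jaw":1},{"x":0,"y":0,"z":0,"spin":0,"jaw":1},{"x":0,"y":0,"z":0,"spin":0,"jaw":1},{"x":0,"y":0,"z":0,"spin":0,"jaw":1},{"x":0,"y":0,"z":0,"spin":0,"jaw":1},{"x":0,"y":0,"z":0,"spin":0,"jaw":1},{"x":0,"y":0,"z":0,"spin":0,"jaw":1}]' | egrep 't:|tcp'; done;  python3 -c "
from nav import *
goal([504.2,-216.8,75],[-0.419,.055,.906])
from meas import *
run('b',{'L':[515,-218,-.13],'M':[501,198,.275]},('scene',))"
```

```text
t: 15.6
tcp_pos: [423.2, -206.1, 254.6]
eef_rot: [3.131, -0.219, 0.031]
t: 16.6
tcp_pos: [423.2, -206.1, 254.6]
eef_rot: [3.131, -0.219, 0.031]
t: 17.6
tcp_pos: [423.2, -206.1, 254.6]
eef_rot: [3.131, -0.219, 0.031]
axis [-0.423  0.055  0.904] tilt 25.26 angle err 1.4
t 17.6 tcp [ 423.2 -206.1  254.6] spin needed -0.01 shift needed [-0.2 -0.1 -0.2] spot now [ 504.4 -216.7   75.2] j6 1.08 F [-0.5  0.6 -0.9]
L [ 515.7 -215.7] -10.0 cost 0.04
   scene label seen [270.1 207.1] pred [270.6 206.9] area 91 69 seen@z [ 504.6 -215.4   75. ]
M [500.5 202.2] 17.6 cost 0.049
   scene label seen [385.6 167.7] pred [385.5 167.1] area 127 109 seen@z [494.1 196.7  67. ]
```

```bash
python3 -m jog '[{"x":10,"y":10,"z":15,"spin":0,"jaw":1},{"x":40,"y":35,"z":25,"spin":2,"jaw":1},{"x":75,"y":65,"z":25,"spin":4,"jaw":1},{"x":110,"y":100,"z":25,"spin":6,"jaw":1},{"x":145,"y":135,"z":25,"spin":8,"jaw":1},{"x":180,"y":165,"z":25,"spin":10.2,"jaw":1},{"x":215,"y":190,"z":25,"spin":10.2,"jaw":1},{"x":250,"y":215,"z":20,"spin":10.2,"jaw":1},{"x":285,"y":229,"z":0,"spin":10.2,"jaw":1},{"x":295,"y":229,"z":-20,"spin":10.2,"jaw":1}]';python3 -m jog '[{"x":0,"y":0,"z":0,"spin":0,"jaw":1},{"x":0,"y":0,"z":0,"spin":0,"jaw":1}]'; python3 -c "
from nav import *
o,R,S,w=state(); ax=S.apply([0,0,1]);print(o['tcp_pos'],tooly(R),ax,R.apply([0,0,1]))"
```

```text
t: 18.65
tcp_pos: [720.9, 25.7, 233.5]
eef_rot: [-3.141, -0.065, -0.034]
wrist_force: [-1.1, -0.7, -3.4]
finger_gap: 27.8
t: 18.85
tcp_pos: [720.3, 26.0, 232.3]
eef_rot: [-3.14, -0.065, -0.03]
wrist_force: [0.4, 1.3, -1.5]
finger_gap: 27.8
[720.31847042  26.01003071 232.27753531] -87.62490281539046 [-0.42542956 -0.02279438  0.90470443] [ 1.87937845e-02  8.92660401e-04 -9.99822983e-01]
```

```bash
python3 -m jog '[{"x":3,"y":-2,"z":-30,"spin":0,"jaw":1},{"x":6,"y":-3,"z":-50,"spin":0,"jaw":1},{"x":12,"y":-3,"z":-68,"spin":0,"jaw":1},{"x":17,"y":-3,"z":-78,"spin":0,"jaw":1},{"x":19,"y":-3,"z":-81,"spin":0,"jaw":1},{"x":19,"y":-3,"z":-81,"spin":0,"jaw":1},{"x":19,"y":-3,"z":-81,"spin":0,"jaw":1}]'; for i in 1 ; do python3 -m jog '[{"x":3,"y":0,"z":0,"spin":0,"jaw":1},{"x":3,"y":0,"z":0,"spin":0,"jaw":1}]' | egrep 'tcp|force'; done; python3 -c "
from nav import *
s=snap('scene','s7')
o,R,S,w=state(); ax=S.apply([0,0,1]);print(o['tcp_pos'],tooly(R),ax,R.apply([0,0,1]))"
```

```text
t: 19.55
tcp_pos: [740.0, 23.0, 152.8]
eef_rot: [-3.14, -0.065, -0.033]
wrist_force: [-0.2, -0.3, -1.7]
finger_gap: 27.9
tcp_pos: [744.0, 23.0, 154.3]
wrist_force: [-0.1, 0.2, -1.5]
[743.69957273  22.95243481 153.92146298] -87.62040810474696 [-0.42877462 -0.02256613  0.90312961] [ 2.24955301e-02  6.04581033e-04 -9.99746761e-01]
```

View pics/s7.png

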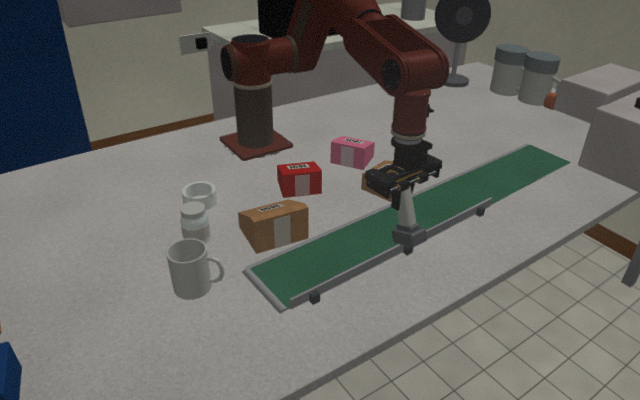

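```bash
for i in 1 2 3 4 5 ; do python3 -m jog '[{"x":2.5,"y":0,"z":-0.7,"spin":0,"jaw":1},{"x":4.5,"y":0,"z":-0.7,"spin":0,"jaw":1}]' | egrep 'tcp|force'; done
```

```text
tcp_pos: [748.5, 23.0, 153.5]
wrist_force: [-0.5, 0.1, -2.3]
tcp_pos: [753.2, 23.0, 152.6]
wrist_force: [-0.6, -0.0, -1.5]
tcp_pos: [757.2, 23.1, 152.7]
wrist_force: [-6.0, 0.3, 5.1]
tcp_pos: [761.1, 23.2, 152.9]
wrist_force: [-4.6, -0.1, 5.2]
tcp_pos: [765.0, 23.4, 152.9]
wrist_force: [-6.1, 0.6, 4.6]
```

```bash
python3 -m jog '[{"x":2.5,"y":0,"z":-0.3,"spin":0,"jaw":1},{"x":4.5,"y":0,"z":-0.3,"spin":0,"jaw":1}]' | egrep 'tcp|force';  python3 -m jog '[{"x":-4,"y":0,"z":4,"spin":0,"jaw":1},{"x":-20,"y":0,"z":30,"spin":0,"jaw":1},{"x":-60,"y":0,"z":50,"spin":0,"jaw":1},{"x":-95,"y":0,"z":70,"spin":0,"jaw":1},{"x":-95,"y":0,"z":70,"spin":0,"jaw":1},{"x":-95,"y":0,"z":70,"spin":0,"jaw":1}]'; python3 -c "
from nav import *
from sc import *
im0=snap('scene','s8')
o,R,S,w=state(); print(o['tcp_pos'],R.apply([0,0,1]))
tl=np.degrees(np.arccos(S.apply([0,0,1])[2])); out=[]
g=o['tcp_pos']+R.apply([0,0,6]); yw=tooly(R)-90+180
k=6;u,v=(proj('scene',[w+[0,0,60]])[0]-[32,45]).astype(int)
for th in(12,16,20):
    S2=Ro.from_euler('z',yw,degrees=True)*Ro.from_euler('y',-th,degrees=True)
    im=cv2.convertScaleAbs(cv2.resize(im0[v:v+90,u:u+44],None,fx=k,fy=k,interpolation=cv2.INTER_CUBIC),alpha=1.4)
    out.append(draw(im,'scene',S2.apply(scanV(0,0,0,0))+g+S2.apply([0,0,-111.7]),k=k,off=(u,v)))
cv2.imwrite('pics/o8.png',np.hstack(out))"
```

```text
tcp_pos: [769.2, 23.5, 153.2]
wrist_force: [-4.5, 0.5, 3.6]
t: 21.6
tcp_pos: [674.6, 23.4, 224.4]
eef_rot: [-3.14, -0.066, -0.03]
wrist_force: [0.4, 0.8, -2.7]
finger_gap: 27.8
[674.80426352  23.42909328 223.52220897] [ 1.73953169e-02  9.92162949e-04 -9.99848198e-01]
```

View pics/o8.png

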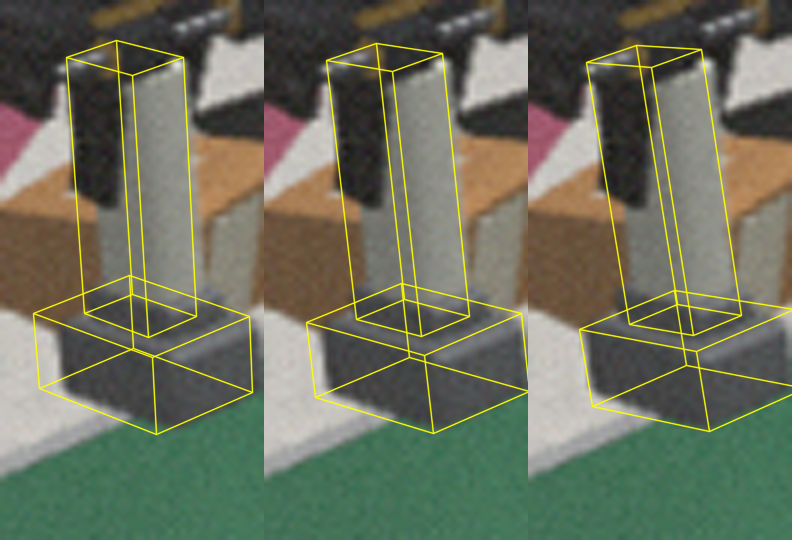

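```bash
python3 -m jog '[{"x":0,"y":0,"z":-45,"spin":0,"jaw":1},{"x":5,"y":0,"z":-80,"spin":0,"jaw":1},{"x":15,"y":0,"z":-96,"spin":0,"jaw":1},{"x":21,"y":0,"z":-97,"spin":0,"jaw":1},{"x":21,"y":0,"z":-97,"spin":0,"jaw":1},{"x":21,"y":0,"z":-97,"spin":0,"jaw":1}]'; for i in 1 2 3 4 5 6 ; do python3 -m jog '[{"x":2,"y":0,"z":-0.5,"spin":0,"jaw":1}]' | egrep 'tcp|force'; done
```

```text
t: 22.25
tcp_pos: [696.6, 23.3, 126.9]
eef_rot: [-3.14, -0.066, -0.029]
wrist_force: [-0.2, 0.1, -1.3]
finger_gap: 27.9
tcp_pos: [699.1, 23.3, 127.4]
wrist_force: [0.0, -1.0, -1.5]
tcp_pos: [700.3, 23.2, 127.5]
wrist_force: [-7.1, -0.8, 1.8]
tcp_pos: [700.8, 23.2, 127.3]
wrist_force: [-8.3, -0.8, 1.4]
tcp_pos: [701.1, 23.3, 127.0]
wrist_force: [-6.7, -0.7, 0.6]
tcp_pos: [701.6, 23.2, 126.7]
wrist_force: [-5.2, -0.5, 1.6]
tcp_pos: [702.0, 23.2, 126.4]
wrist_force: [-7.2, 0.5, 0.3]
```

```bash
python3 -m jog '[{"x":1.5,"y":0,"z":0,"spin":0,"jaw":1},{"x":1.5,"y":0,"z":0,"spin":0,"jaw":1}]' | egrep 'tcp|force'; python3 -m jog '[{"x":-15,"y":0,"z":0,"spin":0,"jaw":1},{"x":-40,"y":0,"z":30,"spin":5,"jaw":1},{"x":-65,"y":0,"z":70,"spin":12,"jaw":1},{"x":-80,"y":0,"z":100,"spin":20,"jaw":1},{"x":-80,"y":0,"z":120,"spin":28,"jaw":1},{"x":-80,"y":0,"z":120,"spin":36,"jaw":1},{"x":-80,"y":0,"z":120,"spin":44,"jaw":1},{"x":-80,"y":0,"z":120,"spin":52,"jaw":1},{"x":-80,"y":0,"z":120,"spin":52,"jaw":1},{"x":-80,"y":0,"z":120,"spin":52,"jaw":1}]'
cat > tl.py <<'E'
from nav import *
from sc import *
import sys
def tiltview(tag,ths,L=111.7,flip=True):
    im0=snap('scene',tag)
    o=sensors.observe(); R=Ro.from_rotvec(o['eef_rot']); print(o['tcp_pos'],tooly(R),R.apply([0,0,1]))
    g=o['tcp_pos']+R.apply([0,0,6]); yw=tooly(R)-90+(180 if flip else 0); out=[]
    k=6;u,v=(proj('scene',[g-[0,0,50]])[0]-[22,45]).astype(int)
    for th in ths:
        S2=Ro.from_euler('z',yw,degrees=True)*Ro.from_euler('y',-th if flip else th,degrees=True)
        im=cv2.convertScaleAbs(cv2.resize(im0[v:v+90,u:u+44],None,fx=k,fy=k,interpolation=cv2.INTER_CUBIC),alpha=1.4)
        out.append(draw(im,'scene',S2.apply(scanV(0,0,0,0))+g+S2.apply([0,0,-L]),k=k,off=(u,v)))
    cv2.imwrite(f'pics/o_{tag}.png',np.hstack(out))
E
python3 -c "
from tl import *
tiltview('s9',[12,15,18])"
```

```text
tcp_pos: [702.3, 23.2, 126.5]
wrist_force: [-6.7, -0.7, 1.3]
t: 24.05
tcp_pos: [622.7, 23.2, 246.9]
eef_rot: [2.794, 1.432, -0.0]
wrist_force: [1.7, 0.3, -1.0]
finger_gap: 27.8
[622.57838531  23.22643178 246.83470146] -35.69651721655777 [ 2.37771481e-04 -1.37076095e-03 -9.99999032e-01]
```

View pics/o_s9.png

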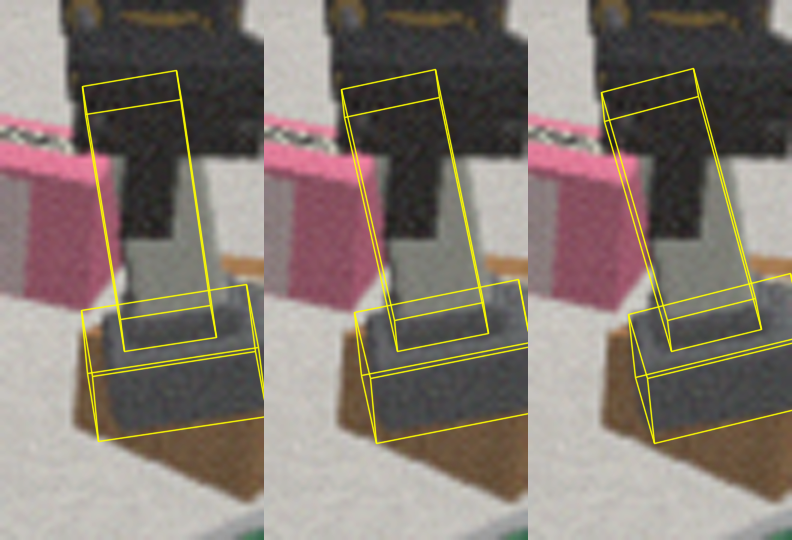

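```bash
python3 -c "
from tl import *
im0=cv2.imread('pics/s9.png');o=sensors.observe();R=Ro.from_rotvec(o['eef_rot']);g=o['tcp_pos']+R.apply([0,0,6]);yw=tooly(R)+90
k=9;u,v=(proj('scene',[g-[0,0,70]])[0]-[30,28]).astype(int);print(u,v)
im=cv2.convertScaleAbs(cv2.resize(im0[v:v+60,u:u+60],None,fx=k,fy=k,interpolation=cv2.INTER_CUBIC),alpha=1.6)
cv2.imwrite('pics/z9.png',im)"
```

```text
340 142
```

View pics/z9.png

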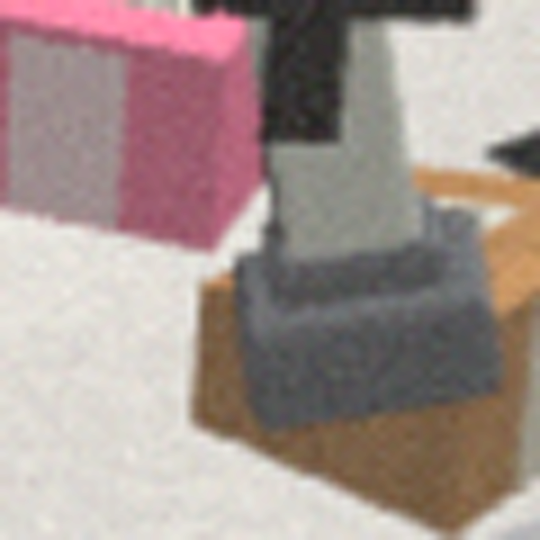

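```bash
python3 -c "
from tl import *
o=sensors.observe();R=Ro.from_rotvec(o['eef_rot']);g=o['tcp_pos']+R.apply([0,0,6]);yw=tooly(R)+90
for th in(10,12,14,16,18):
    S=Ro.from_euler('z',yw,degrees=True)*Ro.from_euler('y',-th,degrees=True)
    f=lambda P:(proj('scene',S.apply(np.array(P,float)-[0,0,111.7])+g)+.5-[340,142])*9
    a=f([[-33,-26,1],[33,-26,1],[-20,-14,40],[20,-14,40],[37,28,30],[20,-14,45],[20,-14,90]])
    s=lambda i,j:(a[j,1]-a[i,1])/(a[j,0]-a[i,0])
    print(th,'bottom',s(0,1).round(3),'collar',s(2,3).round(3),'handle edge dx/dy',(1/s(5,6)).round(3),a[:2].round().tolist())"
```

```text
10 bottom -0.12 collar -0.123 handle edge dx/dy 0.106 [[228.0, 436.0], [455.0, 409.0]]
12 bottom -0.15 collar -0.153 handle edge dx/dy 0.146 [[242.0, 438.0], [468.0, 404.0]]
14 bottom -0.18 collar -0.184 handle edge dx/dy 0.186 [[256.0, 439.0], [480.0, 399.0]]
16 bottom -0.211 collar -0.216 handle edge dx/dy 0.227 [[270.0, 440.0], [493.0, 393.0]]
18 bottom -0.242 collar -0.248 handle edge dx/dy 0.269 [[283.0, 440.0], [505.0, 386.0]]
```

```bash
python3 -c "
from nav import *
o=sensors.observe();R=Ro.from_rotvec(o['eef_rot'])
S=Ro.from_euler('z',tooly(R)+90,degrees=True)*Ro.from_euler('y',-14.2,degrees=True)
json.dump(dict(q=(R.inv()*S).as_quat().tolist(),L=111,ox=-2),open('rel.json','w'))
from meas import *
run('c',{'M':[501,198,.275]},('top',))
goal([492.8,195.6,67],[-.2488,-.0713,.9659])"
```

```text
M [503.7 216.2] 31.6 cost 0.562
   top label seen [239.8 196.5] pred [241.4 195.6] area 103 281 seen@z [492.  216.1  67. ]
axis [-0.143 -0.199  0.97 ] tilt 14.19 angle err 9.55
t 24.15 tcp [622.5  23.2 246.7] spin needed -38.41 shift needed [-176.5  159.    11. ] spot now [650.9  62.8  56. ] j6 0.53 F [ 0.3  0.  -1.5]
```

View pics/t_c.png

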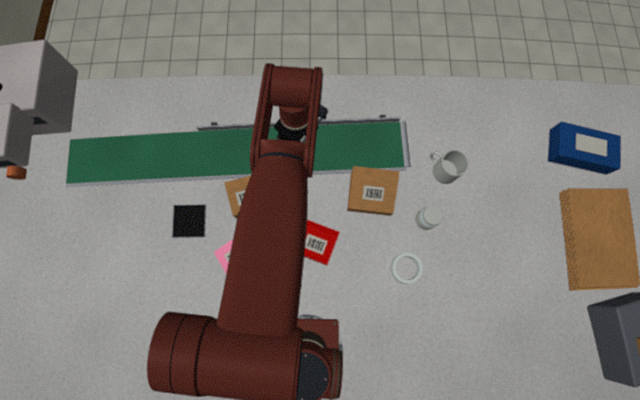

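```bash
python3 -m jog '[{"x":-30,"y":20,"z":11,"spin":-7,"jaw":1},{"x":-60,"y":45,"z":11,"spin":-14,"jaw":1},{"x":-90,"y":75,"z":11,"spin":-21,"jaw":1},{"x":-120,"y":105,"z":11,"spin":-28,"jaw":1},{"x":-150,"y":135,"z":11,"spin":-35,"jaw":1},{"x":-170,"y":155,"z":11,"spin":-38.4,"jaw":1},{"x":-176.5,"y":159,"z":11,"spin":-38.4,"jaw":1},{"x":-176.5,"y":159,"z":11,"spin":-38.4,"jaw":1},{"x":-176.5,"y":159,"z":11,"spin":-38.4,"jaw":1},{"x":-176.5,"y":159,"z":11,"spin":-38.4,"jaw":1}]' | head -1;python3 -c "
from nav import *
goal([492.8,195.6,67],[-.2488,-.0713,.9659])
from meas import *
run('d',{'M':[501,198,.275],'L':[515,-218,-.13]},('scene',))"
```

```text
t: 25.15
axis [-0.236 -0.067  0.969] tilt 14.2 angle err 0.9
t 25.15 tcp [446.9 181.4 257.7] spin needed 0.15 shift needed [-1.   0.8 -0.1] spot now [493.9 194.7  67.1] j6 1.52 F [ 0.3 -0.1 -1.8]
M [502.1 200.5] 17.9 cost 0.046
   scene label seen [385.5 167.7] pred [385.4 167.5] area 127 110 seen@z [494.1 196.6  67. ]
L [ 515.3 -216.1] -10.1 cost 0.04
   scene label seen [270.3 207.1] pred [270.4 206.9] area 90 69 seen@z [ 504.8 -215.    75. ]
```

View pics/s_d.png

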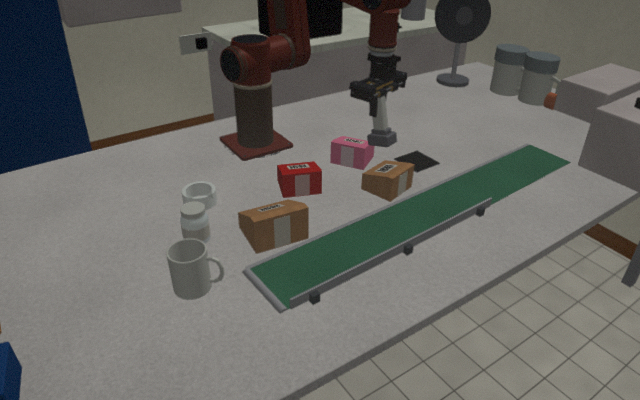

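```bash
for i in 1 2 3; do python3 -m jog '[{"x":0,"y":0,"z":0,"spin":0,"jaw":1},{"x":0,"y":0,"z":0,"spin":0,"jaw":1},{"x":0,"y":0,"z":0,"spin":0,"jaw":1},{"x":0,"y":0,"z":0,"spin":0,"jaw":1},{"x":0,"y":0,"z":0,"spin":0,"jaw":1},{"x":0,"y":0,"z":0,"spin":0,"jaw":1},{"x":0,"y":0,"z":0,"spin":0,"jaw":1},{"x":0,"y":0,"z":0,"spin":0,"jaw":1},{"x":0,"y":0,"z":0,"spin":0,"jaw":1},{"x":0,"y":0,"z":0,"spin":0,"jaw":1}]' | egrep 't:|tcp'; done;  python3 -c "
from nav import *
goal([492.8,195.6,67],[-.2488,-.0713,.9659])
from tl import tiltview
tiltview('s10',[12,15,18])"
```

```text
t: 26.2
tcp_pos: [446.8, 181.4, 257.6]
eef_rot: [3.11, 0.433, -0.002]
t: 27.2
tcp_pos: [446.8, 181.4, 257.7]
eef_rot: [3.11, 0.433, -0.002]
t: 28.2
tcp_pos: [446.8, 181.4, 257.7]
eef_rot: [3.11, 0.433, -0.002]
axis [-0.236 -0.067  0.969] tilt 14.19 angle err 0.91
t 28.2 tcp [446.8 181.4 257.7] spin needed 0.14 shift needed [-0.9  0.8  0. ] spot now [493.7 194.7  67. ] j6 1.52 F [ 0.4 -0.2 -2.9]
[446.83674935 181.36956117 257.66785555] -74.14076838356314 [-8.31206258e-04 -1.31371421e-03 -9.99998792e-01]
```

View pics/o_s10.png

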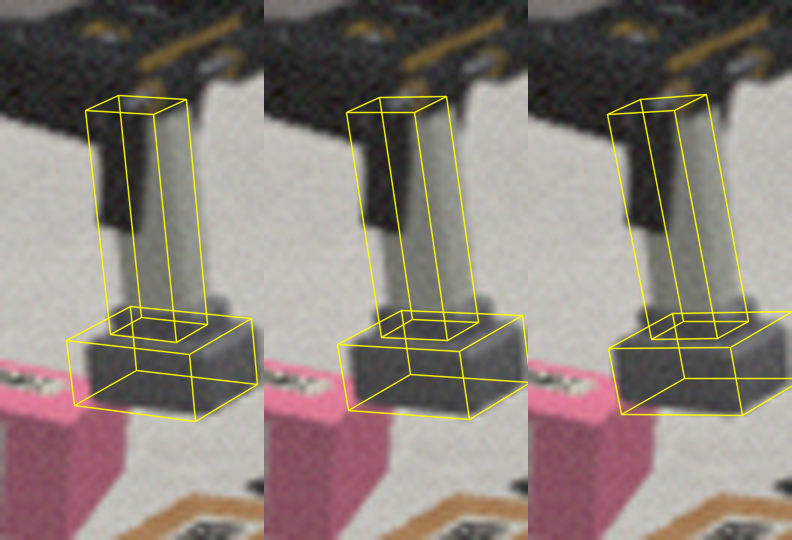

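```bash
python3 -m jog '[{"x":20,"y":-10,"z":10,"spin":0,"jaw":1},{"x":55,"y":-35,"z":15,"spin":-4,"jaw":1},{"x":95,"y":-60,"z":15,"spin":-8,"jaw":1},{"x":135,"y":-85,"z":15,"spin":-13.2,"jaw":1},{"x":175,"y":-112,"z":15,"spin":-13.2,"jaw":1},{"x":215,"y":-140,"z":10,"spin":-13.2,"jaw":1},{"x":235,"y":-158,"z":-30,"spin":-13.2,"jaw":1},{"x":238,"y":-158,"z":-75,"spin":-13.2,"jaw":1},{"x":238,"y":-158,"z":-120,"spin":-13.2,"jaw":1},{"x":238,"y":-158,"z":-126,"spin":-13.2,"jaw":1}]';python3 -m jog '[{"x":0,"y":0,"z":-0.5,"spin":0,"jaw":1},{"x":0,"y":0,"z":-0.5,"spin":0,"jaw":1}]'
```

```text
t: 29.25
tcp_pos: [679.8, 23.4, 123.1]
eef_rot: [-3.14, -0.072, 0.024]
wrist_force: [-0.9, 0.8, -3.0]
finger_gap: 27.8
t: 29.45
tcp_pos: [680.1, 23.5, 123.8]
eef_rot: [-3.14, -0.072, 0.023]
wrist_force: [-0.6, -0.4, -1.8]
finger_gap: 28.0
```

```bash
python3 -m jog '[{"x":6,"y":0,"z":6,"spin":0,"jaw":1},{"x":12,"y":0,"z":6,"spin":0,"jaw":1},{"x":12,"y":0,"z":6,"spin":0,"jaw":1}]' |egrep 'tcp|force'; for i in 1 2 3 4 5 6 7 8; do python3 -m jog '[{"x":3,"y":0,"z":-0.3,"spin":0,"jaw":1}]' | egrep 'tcp|force'; done
```

```text
tcp_pos: [694.7, 23.5, 133.0]
wrist_force: [-0.1, 0.6, -1.8]
tcp_pos: [697.9, 23.6, 133.4]
wrist_force: [0.1, -0.1, -2.8]
tcp_pos: [701.7, 23.6, 134.0]
wrist_force: [-0.2, -0.3, -1.6]
tcp_pos: [703.5, 23.6, 133.7]
wrist_force: [-8.7, 0.1, 2.5]
tcp_pos: [704.3, 23.6, 132.8]
wrist_force: [-9.5, -0.8, 4.0]
tcp_pos: [704.9, 23.6, 131.8]
wrist_force: [-7.5, 0.5, 2.0]
tcp_pos: [705.7, 23.5, 130.7]
wrist_force: [-7.1, -1.1, 2.2]
tcp_pos: [706.4, 23.5, 129.5]
wrist_force: [-7.1, -0.2, 2.5]
tcp_pos: [707.1, 23.5, 128.4]
wrist_force: [-8.2, -0.3, 1.9]
```

```bash
python3 -m jog '[{"x":5,"y":0,"z":3,"spin":0,"jaw":1},{"x":10,"y":0,"z":6,"spin":0,"jaw":1},{"x":15,"y":0,"z":8,"spin":0,"jaw":1},{"x":19,"y":0,"z":9,"spin":0,"jaw":1},{"x":22,"y":0,"z":9,"spin":0,"jaw":1},{"x":22,"y":0,"z":9,"spin":0,"jaw":1},{"x":22,"y":0,"z":9,"spin":0,"jaw":1}]' |egrep 'tcp|force';python3 -m jog '[{"x":-10,"y":0,"z":0,"spin":0,"jaw":1},{"x":-40,"y":0,"z":30,"spin":0,"jaw":1},{"x":-65,"y":0,"z":70,"spin":0,"jaw":1},{"x":-80,"y":0,"z":110,"spin":8,"jaw":1},{"x":-80,"y":0,"z":115,"spin":16,"jaw":1},{"x":-80,"y":0,"z":115,"spin":24,"jaw":1},{"x":-80,"y":0,"z":115,"spin":32,"jaw":1},{"x":-80,"y":0,"z":115,"spin":40,"jaw":1},{"x":-80,"y":0,"z":115,"spin":48,"jaw":1},{"x":-80,"y":0,"z":115,"spin":52,"jaw":1}]';python3 -c "
from tl import tiltview
tiltview('s11',[-4,0,4])"
```

```text
tcp_pos: [729.1, 24.1, 137.6]
wrist_force: [-5.4, 2.2, -2.3]
t: 32.25
tcp_pos: [650.9, 23.9, 254.2]
eef_rot: [2.767, 1.441, -0.057]
wrist_force: [0.3, 0.1, -2.2]
finger_gap: 27.8
[650.76487734  24.0027848  254.13153137] -34.882995387704035 [-0.02234795 -0.03621457 -0.99909413]
```

View pics/o_s11.png

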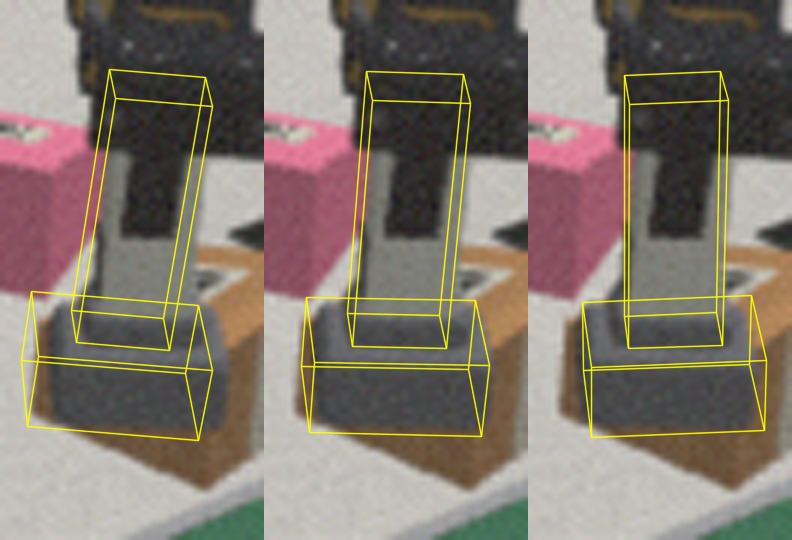

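```bash
python3 -c "
from meas import *
ims={n:snap(n,n[0]+'_e') for n in('top','scene')}
for n,z in(('top',4),('scene',4)):
    g=cv2.cvtColor(ims[n],cv2.COLOR_BGR2GRAY); c=proj(n,[422.6,400.6,4])[0]; x,y=c.astype(int); 
    sub=cv2.resize(g[y-25:y+25,x-35:x+35],None,fx=8,fy=8,interpolation=cv2.INTER_LINEAR); m=(sub<75).astype(np.uint8)
    k,l,st,cc=cv2.connectedComponentsWithStats(m); i=l[200,280]; 
    h=cv2.convexHull(np.argwhere(l==i)[:,::-1].astype(np.int32)); q=cv2.approxPolyDP(h,20,True).reshape(-1,2)
    px=q/8-.5+[x-35,y-25]; print(n,c,px.round(1).tolist()); P=onz(n,px,z); print(P.round(1).tolist(),P.mean(0).round(1))
"
```

```text
top [188.62353885 220.33224114] [[204.4, 205.2], [203.0, 235.9], [172.5, 235.9], [174.1, 205.4]]
[[475.1, 348.9, 4.0], [369.7, 348.0, 4.0], [369.0, 453.3, 4.0], [474.5, 454.8, 4.0]] [422.1 401.2   4. ]
scene [415.30600892 159.91625013] [[438.6, 163.0], [406.6, 183.4], [394.2, 158.8], [417.0, 150.6]]
[[482.5, 454.1, 4.0], [524.7, 265.8, 4.0], [376.9, 343.7, 4.0], [373.6, 455.5, 4.0]] [439.4 379.8   4. ]
```

```bash
python3 -m jog '[{"x":-20,"y":35,"z":0,"spin":0,"jaw":1},{"x":-40,"y":75,"z":0,"spin":0,"jaw":1},{"x":-65,"y":115,"z":0,"spin":0,"jaw":1},{"x":-90,"y":155,"z":0,"spin":0,"jaw":1},{"x":-115,"y":195,"z":0,"spin":0,"jaw":1},{"x":-140,"y":235,"z":0,"spin":0,"jaw":1},{"x":-165,"y":275,"z":0,"spin":0,"jaw":1},{"x":-190,"y":315,"z":0,"spin":0,"jaw":1},{"x":-215,"y":355,"z":0,"spin":0,"jaw":1},{"x":-228,"y":375,"z":0,"spin":0,"jaw":1}]' |egrep tcp;python3 -m jog '[{"x":0,"y":0,"z":-40,"spin":0,"jaw":1},{"x":0,"y":0,"z":-80,"spin":0,"jaw":1},{"x":0,"y":0,"z":-110,"spin":0,"jaw":1},{"x":0,"y":0,"z":-118,"spin":0,"jaw":1},{"x":0,"y":0,"z":-118,"spin":0,"jaw":1},{"x":0,"y":0,"z":-118,"spin":0,"jaw":1}]';python3 -c "
from tl import tiltview
tiltview('s12',[-2,0,2])"
```

```text
tcp_pos: [420.7, 402.4, 254.7]
t: 34.0
tcp_pos: [422.1, 403.3, 138.9]
eef_rot: [2.775, 1.432, -0.049]
wrist_force: [0.4, -0.4, -2.0]
finger_gap: 28.0
[422.34840805 403.4152871  139.31825091] -35.385471907756354 [-0.01871746 -0.03059265 -0.99935667]
```

View pics/o_s12.png

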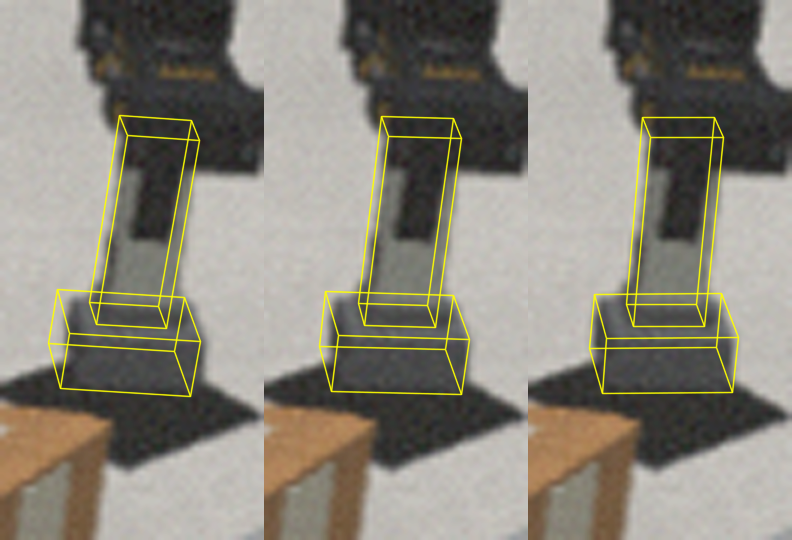

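```bash
python3 -m jog '[{"x":1,"y":-4,"z":-8,"spin":0,"jaw":1},{"x":1,"y":-4,"z":-13,"spin":0,"jaw":1},{"x":1,"y":-4,"z":-15,"spin":0,"jaw":1},{"x":1,"y":-4,"z":-15,"spin":0,"jaw":1}]' | egrep 'tcp|force'; for i in 1 2 3 4; do python3 -m jog '[{"x":0,"y":0,"z":-1.2,"spin":0,"jaw":1}]' | egrep 'tcp|force'; done
```

```text
tcp_pos: [423.1, 399.1, 123.9]
wrist_force: [-0.9, -0.1, -2.5]
tcp_pos: [423.2, 399.2, 122.9]
wrist_force: [1.0, 0.5, -1.8]
tcp_pos: [423.2, 399.3, 121.6]
wrist_force: [0.3, -0.6, -1.6]
tcp_pos: [423.3, 399.4, 120.4]
wrist_force: [-0.3, -0.3, 1.9]
tcp_pos: [423.5, 399.6, 120.3]
wrist_force: [-2.2, -0.6, 9.6]
```

```bash
python3 -m jog '[{"x":0,"y":0,"z":0.3,"spin":0,"jaw":1},{"x":0,"y":0,"z":0.3,"spin":0,"jaw":0.55},{"x":0,"y":0,"z":0.3,"spin":0,"jaw":0.5},{"x":0,"y":0,"z":0.3,"spin":0,"jaw":0.3},{"x":0,"y":0,"z":0.3,"spin":0,"jaw":0},{"x":0,"y":0,"z":0.3,"spin":0,"jaw":0},{"x":0,"y":0,"z":0.3,"spin":0,"jaw":0},{"x":0,"y":0,"z":0.3,"spin":0,"jaw":0},{"x":0,"y":0,"z":0.3,"spin":0,"jaw":0},{"x":0,"y":0,"z":0.3,"spin":0,"jaw":0}]'; python3 -m jog '[{"x":0,"y":0,"z":15,"spin":0,"jaw":0},{"x":0,"y":0,"z":50,"spin":0,"jaw":0},{"x":0,"y":0,"z":100,"spin":0,"jaw":0},{"x":0,"y":0,"z":140,"spin":0,"jaw":0},{"x":0,"y":0,"z":140,"spin":0,"jaw":0}]'; python3 -c "
from h import *
s=snap('scene','s13')
cv2.imwrite('pics/z13.png',cv2.convertScaleAbs(cv2.resize(s[90:190,360:460],None,fx=6,fy=6,interpolation=cv2.INTER_CUBIC),alpha=1.4))"
```

```text
t: 35.85
tcp_pos: [423.5, 399.6, 120.6]
eef_rot: [2.775, 1.432, -0.048]
wrist_force: [0.7, -0.3, -0.5]
finger_gap: 85.2
t: 36.35
tcp_pos: [426.5, 401.9, 270.0]
eef_rot: [2.777, 1.433, -0.026]
wrist_force: [-0.2, 0.9, 0.3]
finger_gap: 86.9
```

View pics/z13.png

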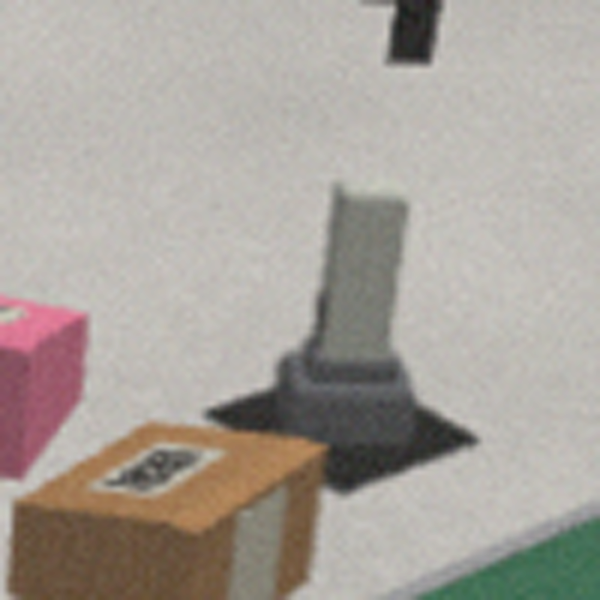

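```bash
python3 -c "
from meas import *
run('f',{'L':[515,-218,-.13],'M':[501,198,.275]})"
```

```text
L [ 515.9 -218.4] -7.7 cost 0.091
   top label seen [372.8 192.8] pred [372.6 192.3] area 300 276 seen@z [ 503.  -217.4   75. ]
   scene label seen [270.2 207.2] pred [269.6 207.3] area 95 72 seen@z [ 505.2 -215.5   75. ]
  label tri [ 503.8 -216.3   74.5] gap 2.7 model [ 504.7 -216.8   75. ] n [-0.419  0.057  0.906]
M [503.1 198.4] 16.4 cost 0.114
   top label seen [246.3 196.3] pred [246.  196.1] area 303 279 seen@z [492.5 194.7  67. ]
   scene label seen [385.6 167.7] pred [385.1 167.7] area 128 109 seen@z [494.1 196.7  67. ]
  label tri [493.4 195.8  66.6] gap 2.5 model [493.3 195.5  67. ] n [-0.248 -0.073  0.966]
```

View pics/t_f.png

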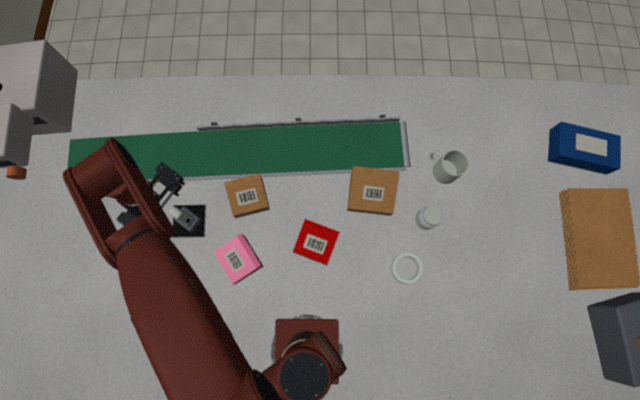

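```bash
python3 -c "
from h import *
for n in('t_f',):
    im=cv2.imread('pics/t_f.png');hsv=cv2.cvtColor(im,cv2.COLOR_BGR2HSV)
    m=((hsv[...,0]>155)&(hsv[...,1]>70)&(hsv[...,2]>120)).astype(np.uint8)[220:300,200:280]
    h=cv2.convexHull(np.argwhere(m)[:,::-1].astype(np.int32)); q=cv2.approxPolyDP(h,3,True).reshape(-1,2)+[200,220]
    print(q.tolist(),onz('top',q,80).round().tolist(),onz('top',q,0).round().tolist())"
python3 -m jog '[{"x":0,"y":-40,"z":0,"spin":-8,"jaw":0},{"x":0,"y":-85,"z":0,"spin":-16,"jaw":0},{"x":0,"y":-130,"z":0,"spin":-24,"jaw":0},{"x":0,"y":-175,"z":0,"spin":-32,"jaw":0},{"x":0,"y":-215,"z":0,"spin":-38.2,"jaw":0},{"x":0,"y":-226,"z":0,"spin":-38.2,"jaw":0},{"x":0,"y":-226,"z":0,"spin":-38.2,"jaw":0}]'
```

```text
[[259, 266], [232, 283], [214, 252], [242, 234]] [[267.0, 145.0, 80.0], [214.0, 229.0, 80.0], [310.0, 289.0, 80.0], [367.0, 202.0, 80.0]] [[270.0, 156.0, 0.0], [214.0, 244.0, 0.0], [316.0, 309.0, 0.0], [377.0, 216.0, 0.0]]
t: 37.2
tcp_pos: [422.8, 172.2, 259.8]
eef_rot: [3.102, 0.445, -0.058]
wrist_force: [0.7, 0.7, 0.6]
finger_gap: 86.7
```

```bash
python3 -m jog '[{"x":4,"y":4,"z":-45,"spin":0,"jaw":0},{"x":4,"y":4,"z":-90,"spin":0,"jaw":0},{"x":4,"y":4,"z":-135,"spin":0,"jaw":0},{"x":4,"y":4,"z":-175,"spin":0,"jaw":0},{"x":4,"y":4,"z":-205,"spin":0,"jaw":0},{"x":4,"y":4,"z":-214,"spin":0,"jaw":0},{"x":4,"y":4,"z":-214,"spin":0,"jaw":0}]'; python3 -m jog '[{"x":0,"y":0,"z":0,"spin":0,"jaw":0}]'; python3 -c "
from h import *
s=snap('scene','s14')
cv2.imwrite('pics/z14.png',cv2.convertScaleAbs(cv2.resize(s[100:220,300:440],None,fx=5,fy=5,interpolation=cv2.INTER_CUBIC),alpha=1.4))"
```

```text
t: 37.9
tcp_pos: [425.1, 176.9, 44.2]
eef_rot: [3.101, 0.447, -0.064]
wrist_force: [0.7, 0.1, -0.1]
finger_gap: 86.8
t: 38.0
tcp_pos: [426.3, 177.8, 45.4]
eef_rot: [3.101, 0.449, -0.061]
wrist_force: [0.6, -0.2, 0.5]
finger_gap: 87.1
```

View pics/z14.png

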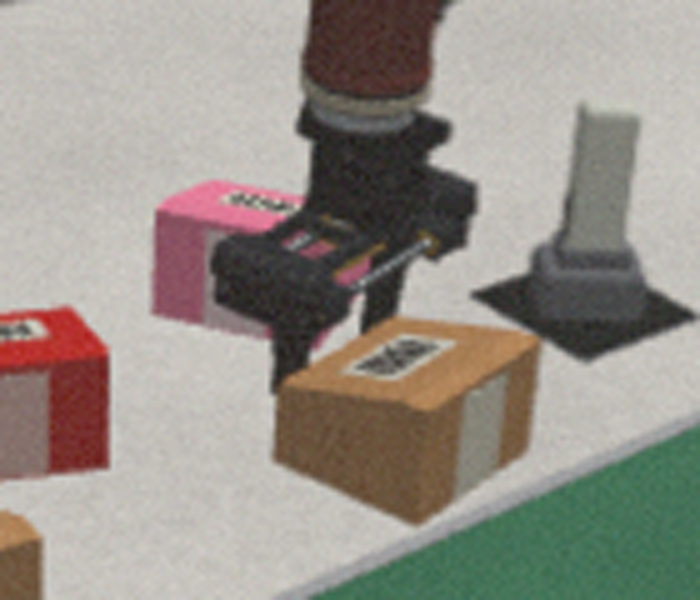

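```bash
python3 -m jog '[{"x":7,"y":2,"z":0,"spin":0,"jaw":0},{"x":14,"y":4,"z":0,"spin":0,"jaw":0},{"x":24,"y":6,"z":0,"spin":0,"jaw":0},{"x":34,"y":9,"z":0,"spin":0,"jaw":0},{"x":46,"y":11,"z":0,"spin":-1,"jaw":0},{"x":58,"y":13,"z":0,"spin":-2.5,"jaw":0},{"x":70,"y":15,"z":0,"spin":-4,"jaw":0},{"x":82,"y":16,"z":0,"spin":-5.5,"jaw":0},{"x":94,"y":17,"z":0,"spin":-7,"jaw":0},{"x":106,"y":18,"z":0,"spin":-8.5,"jaw":0}]'; python3 -c "
from h import *
s=snap('scene','s15')
cv2.imwrite('pics/z15.png',cv2.convertScaleAbs(cv2.resize(s[100:220,330:470],None,fx=5,fy=5,interpolation=cv2.INTER_CUBIC),alpha=1.4))"
```

```text
t: 39.05
tcp_pos: [533.3, 196.0, 45.5]
eef_rot: [3.129, 0.216, -0.062]
wrist_force: [-3.4, 0.7, 1.6]
finger_gap: 87.3
```

View pics/z15.png

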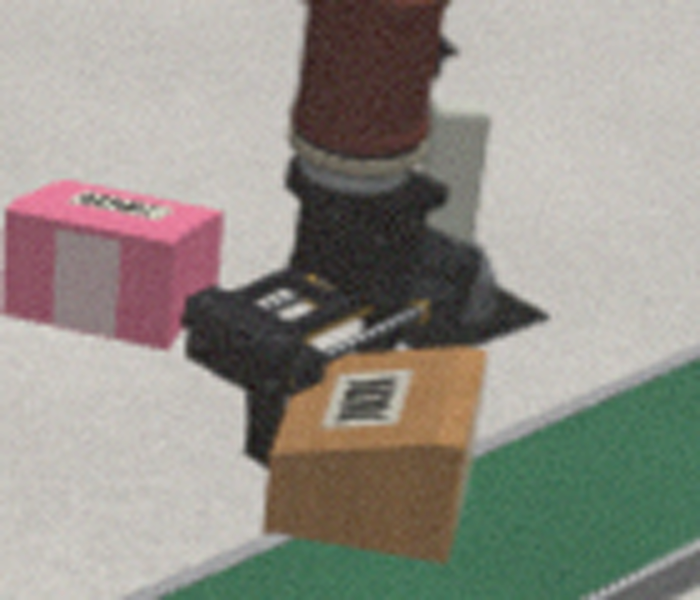

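```bash
python3 -c "
from meas import *
t=snap('top','t15')
cv2.imwrite('pics/z15t.png',cv2.convertScaleAbs(cv2.resize(t[110:250,160:340],None,fx=4,fy=4,interpolation=cv2.INTER_CUBIC),alpha=1.4))"
```

```text
(no output)
```

View pics/z15t.png

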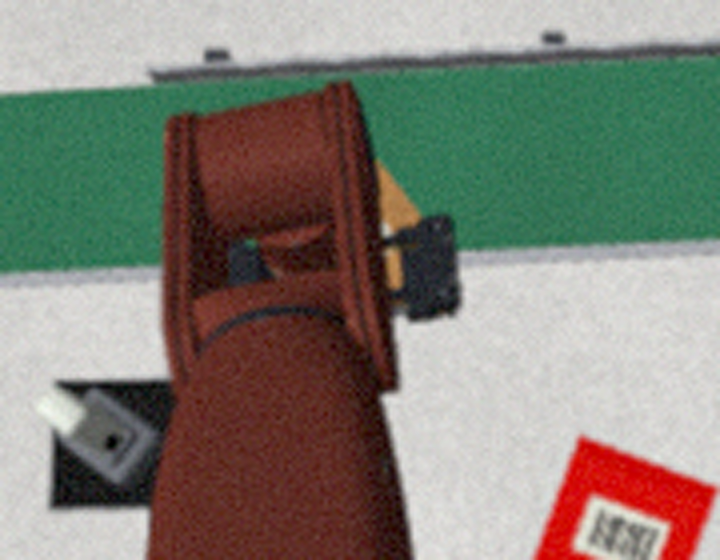

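```bash
python3 -m jog '[{"x":-15,"y":0,"z":0,"spin":0,"jaw":0},{"x":-40,"y":0,"z":10,"spin":0,"jaw":0},{"x":-70,"y":0,"z":50,"spin":0,"jaw":0},{"x":-90,"y":-40,"z":100,"spin":0,"jaw":0},{"x":-95,"y":-85,"z":140,"spin":0,"jaw":0},{"x":-95,"y":-130,"z":180,"spin":0,"jaw":0},{"x":-95,"y":-175,"z":200,"spin":0,"jaw":0},{"x":-95,"y":-200,"z":200,"spin":0,"jaw":0}]'; python3 -c "
from meas import *
t=snap('top','t16');s=snap('scene','s16')
f=lambda i,x,y,w,h:cv2.resize(i[y:y+h,x:x+w],(400,400),interpolation=cv2.INTER_CUBIC)
cv2.imwrite('pics/c16.png',cv2.convertScaleAbs(np.hstack([f(s,340,90,130,130),f(t,170,120,130,130)]),alpha=1.4))"
```

```text
t: 39.95
tcp_pos: [441.0, 2.4, 246.6]
eef_rot: [3.129, 0.221, -0.048]
wrist_force: [1.1, -0.1, -1.2]
finger_gap: 86.9
```

View pics/c16.png

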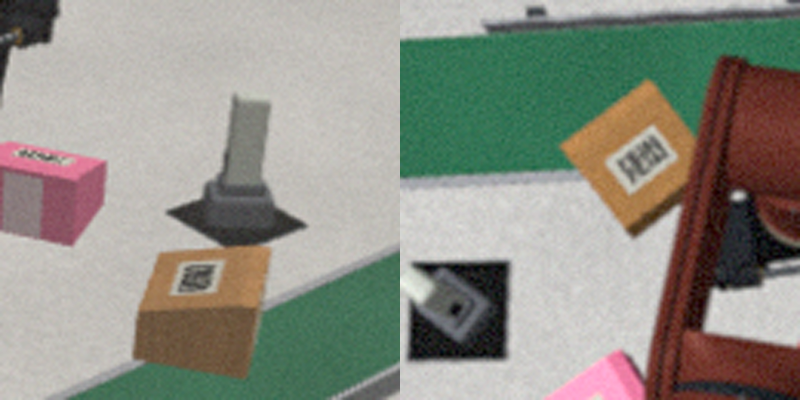

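```bash
python3 -c "
from meas import *
print(onz('top',[[170+640*0+ (640-400)*130/400,120+170*130/400]],60))
run('g',{'M':[585,170,.65]})
run('g2',{'M':[585,170,.65]},('scene',))"
```

```text
[[565.71403273 192.71283095  60.        ]]
M [585.4 197.6] 40.1 cost 0.129
   top label seen [247.9 171.4] pred [248.3 171.2] area 298 273 seen@z [577.1 192.3  67. ]
   scene label seen [403.7 179.7] pred [402.5 179.8] area 178 158 seen@z [579.  194.6  67. ]
  label tri [578.2 193.5  66.5] gap 2.9 model [577.6 191.1  67. ] n [-0.198 -0.167  0.966]
M [583.8 201.7] 41.1 cost 0.05
   scene label seen [403.7 179.7] pred [403.1 179.2] area 177 158 seen@z [579.  194.7  67. ]
```

```bash
python3 -m jog '[{"x":20,"y":35,"z":0,"spin":7,"jaw":0},{"x":40,"y":70,"z":0,"spin":14,"jaw":0},{"x":60,"y":105,"z":0,"spin":21,"jaw":0},{"x":80,"y":135,"z":0,"spin":28,"jaw":0},{"x":86.5,"y":147.5,"z":0,"spin":32,"jaw":0},{"x":86.5,"y":147.5,"z":0,"spin":32,"jaw":0},{"x":86.5,"y":147.5,"z":0,"spin":32,"jaw":0}]'; python3 -c "
from meas import *
run('h',{'M':[585,198,.7]},('scene',))
from nav import *
o=sensors.observe();R=Ro.from_rotvec(o['eef_rot']);print(o['tcp_pos'],tooly(R)+90,R.apply([0,0,1]))"
```

```text
t: 40.9
tcp_pos: [525.3, 152.5, 241.8]
eef_rot: [2.94, 1.069, -0.057]
wrist_force: [1.0, 0.3, 0.2]
finger_gap: 87.2
M [584.8 201. ] 40.9 cost 0.051
   scene label seen [403.7 179.7] pred [403.1 179.4] area 178 158 seen@z [579.1 194.5  67. ]
[525.36188472 151.77739971 242.11914329] 39.90470798580766 [-0.02938686 -0.02439699 -0.99927033]
```

```bash
python3 -m jog '[{"x":2,"y":-2,"z":-45,"spin":0,"jaw":0},{"x":2,"y":-2,"z":-90,"spin":0,"jaw":0},{"x":2,"y":-2,"z":-135,"spin":0,"jaw":0},{"x":2,"y":-2,"z":-170,"spin":0,"jaw":0},{"x":2,"y":-2,"z":-192,"spin":0,"jaw":0},{"x":2,"y":-2,"z":-197,"spin":0,"jaw":0},{"x":2,"y":-2,"z":-197,"spin":0,"jaw":0},{"x":2,"y":-2,"z":-197,"spin":0,"jaw":0}]'; python3 -m jog '[{"x":9,"y":8,"z":0,"spin":0,"jaw":0},{"x":16,"y":12,"z":0,"spin":-4,"jaw":0},{"x":22,"y":16,"z":0,"spin":-8,"jaw":0},{"x":27.5,"y":20.5,"z":0,"spin":-12,"jaw":0},{"x":33.5,"y":25,"z":0,"spin":-16,"jaw":0},{"x":40,"y":29.5,"z":0,"spin":-20,"jaw":0},{"x":46.5,"y":34.5,"z":0,"spin":-24,"jaw":0},{"x":53.5,"y":39.5,"z":0,"spin":-28,"jaw":0},{"x":60.5,"y":44,"z":0,"spin":-32,"jaw":0},{"x":68,"y":48,"z":0,"spin":-35,"jaw":0}]';python3 -c "
from meas import *
run('i',{'M':[655,205,.1]},('scene',))
cv2.imwrite('pics/z17.png',cv2.convertScaleAbs(cv2.resize(cv2.imread('pics/s_i.png')[100:220,340:480],None,fx=5,fy=5,interpolation=cv2.INTER_CUBIC),alpha=1.4))"
```

```text
t: 41.75
tcp_pos: [528.5, 149.7, 46.8]
eef_rot: [2.94, 1.066, -0.052]
wrist_force: [-0.3, -1.0, 0.2]
finger_gap: 87.2
t: 42.75
tcp_pos: [597.5, 198.2, 49.0]
eef_rot: [3.136, 0.129, -0.053]
wrist_force: [-2.2, 0.2, 1.5]
finger_gap: 86.9
M [661.3 209.7] 5.3 cost 0.031
   scene label seen [424.7 189.8] pred [424.2 189.1] area 150 130 seen@z [654.8 207.3  67. ]
```

View pics/z17.png

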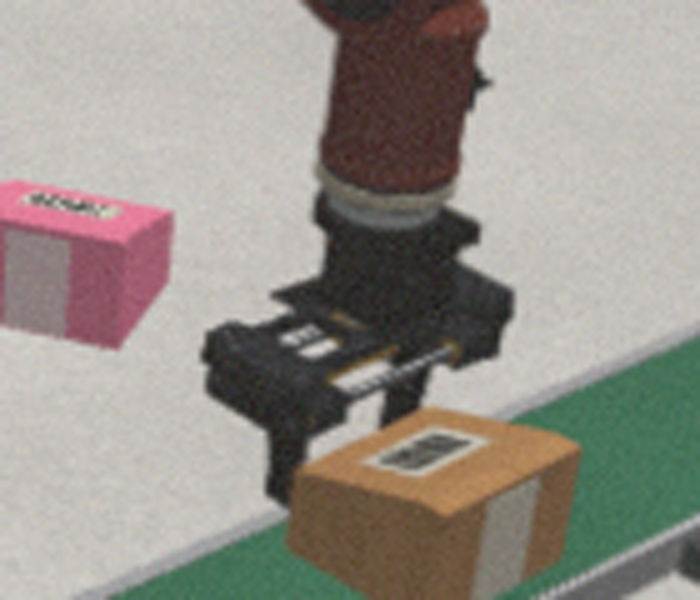

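```bash
python3 -m jog '[{"x":8,"y":0.5,"z":-1,"spin":-0.5,"jaw":0},{"x":16,"y":1,"z":-1,"spin":-1,"jaw":0},{"x":24,"y":1.5,"z":-1,"spin":-1.5,"jaw":0},{"x":30,"y":1.5,"z":-1,"spin":-2,"jaw":0},{"x":34,"y":2,"z":-1,"spin":-2,"jaw":0},{"x":34,"y":2,"z":-1,"spin":-2,"jaw":0}]'; for i in 1 2 3 4 5; do python3 -m jog '[{"x":2.5,"y":0,"z":-0.5,"spin":0,"jaw":0}]' | egrep 'tcp|force'; done
```

```text
t: 43.4
tcp_pos: [633.8, 200.5, 48.3]
eef_rot: [3.139, 0.071, -0.048]
wrist_force: [-0.3, 0.4, 1.2]
finger_gap: 87.0
tcp_pos: [635.9, 200.4, 47.6]
wrist_force: [-3.7, -0.1, 2.5]
tcp_pos: [638.2, 200.3, 47.0]
wrist_force: [-8.0, -2.0, 5.8]
tcp_pos: [638.3, 200.3, 46.2]
wrist_force: [-17.9, -1.2, 12.7]
tcp_pos: [638.2, 200.3, 45.5]
wrist_force: [-12.6, -0.7, 8.9]
tcp_pos: [638.1, 200.3, 44.7]
wrist_force: [-12.1, -1.7, 8.4]
```

```bash
python3 -m jog '[{"x":3,"y":0,"z":0,"spin":0,"jaw":0},{"x":3,"y":0,"z":0,"spin":0,"jaw":0},{"x":3,"y":0,"z":0,"spin":0,"jaw":0}]' | egrep 'tcp|force|rot';  python3 -m jog '[{"x":-10,"y":0,"z":0,"spin":0,"jaw":0},{"x":-30,"y":0,"z":0,"spin":0,"jaw":0},{"x":-60,"y":0,"z":40,"spin":0,"jaw":0},{"x":-90,"y":-40,"z":80,"spin":0,"jaw":0},{"x":-120,"y":-80,"z":120,"spin":0,"jaw":0},{"x":-150,"y":-120,"z":160,"spin":0,"jaw":0},{"x":-170,"y":-160,"z":200,"spin":0,"jaw":0},{"x":-190,"y":-200,"z":200,"spin":0,"jaw":0},{"x":-190,"y":-200,"z":200,"spin":0,"jaw":0}]'; python3 -c "
from meas import *
run('j',{'M':[700,205,.05],'L':[515,-218,-.13]})
t=cv2.imread('pics/t_j.png');s=cv2.imread('pics/s_j.png')
f=lambda i,x,y,w,h:cv2.resize(i[y:y+h,x:x+w],(400,400),interpolation=cv2.INTER_CUBIC)
cv2.imwrite('pics/c18.png',cv2.convertScaleAbs(np.hstack([f(s,390,140,100,100),f(t,190,110,100,100)]),alpha=1.5))"
```

```text
tcp_pos: [638.0, 200.3, 44.3]
eef_rot: [3.135, 0.075, -0.092]
wrist_force: [-13.4, -1.2, 9.6]
t: 45.1
tcp_pos: [447.9, -1.5, 246.4]
eef_rot: [3.134, 0.075, -0.086]
wrist_force: [0.9, -0.6, -0.8]
finger_gap: 87.3
M [703.7 206.9] 3.7 cost 0.25
   top label seen [245.4 137.8] pred [245.1 138.2] area 283 260 seen@z [694.7 205.2  67. ]
   scene label seen [435.1 196.3] pred [434.1 195.9] area 165 140 seen@z [696.3 207.3  67. ]
  label tri [695.7 206.3  66.6] gap 2.4 model [693.5 206.2  67. ] n [-0.258 -0.017  0.966]
L [ 515.5 -218.4] -8.0 cost 0.093
   top label seen [372.8 192.8] pred [372.6 192.4] area 301 276 seen@z [ 503.1 -217.4   75. ]
   scene label seen [270.1 207.2] pred [269.6 207.2] area 96 71 seen@z [ 504.9 -215.7   75. ]
  label tri [ 503.7 -216.4   74.6] gap 2.5 model [ 504.2 -216.8   75. ] n [-0.419  0.059  0.906]
```

View pics/c18.png

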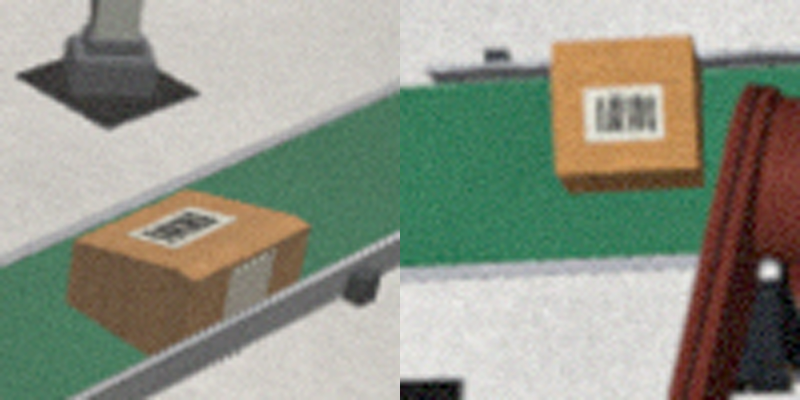

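```bash
python3 -m jog '[{"x":0,"y":-40,"z":0,"spin":-3,"jaw":0},{"x":-5,"y":-85,"z":0,"spin":-6,"jaw":0},{"x":-10,"y":-130,"z":0,"spin":-9,"jaw":0},{"x":-15,"y":-175,"z":0,"spin":-10.5,"jaw":0},{"x":-21,"y":-204.5,"z":-30,"spin":-10.5,"jaw":0},{"x":-21,"y":-204.5,"z":-75,"spin":-10.5,"jaw":0},{"x":-21,"y":-204.5,"z":-115,"spin":-10.5,"jaw":0},{"x":-21,"y":-204.5,"z":-115,"spin":-10.5,"jaw":0}]'; python3 -c "
from meas import *
run('k',{'L':[515,-218,-.13]},('scene',))
from nav import *
o=sensors.observe();R=Ro.from_rotvec(o['eef_rot']);print(o['tcp_pos'],tooly(R)+90,R.apply([0,0,1]))"
```

```text
t: 46.0
tcp_pos: [423.8, -205.2, 126.4]
eef_rot: [-3.129, 0.22, 0.099]
wrist_force: [-0.4, -0.0, 0.0]
finger_gap: 87.0
L [ 515.3 -216.2] -10.1 cost 0.039
   scene label seen [270.3 207.1] pred [270.4 206.9] area 90 69 seen@z [ 504.8 -214.8   75. ]
[ 425.73522103 -206.22922172  129.78941943] -7.990809979939371 [-0.05855349  0.00539242 -0.99826971]
```

```bash
python3 -m jog '[{"x":1,"y":0,"z":-35,"spin":0,"jaw":0},{"x":1,"y":0,"z":-65,"spin":0,"jaw":0},{"x":1,"y":0,"z":-82,"spin":0,"jaw":0},{"x":1,"y":0,"z":-83,"spin":0,"jaw":0},{"x":1,"y":0,"z":-83,"spin":0,"jaw":0}]'; python3 -m jog '[{"x":7,"y":-1,"z":0,"spin":0,"jaw":0},{"x":14,"y":-2,"z":0,"spin":0,"jaw":0},{"x":24,"y":-3,"z":0,"spin":0,"jaw":0},{"x":34,"y":-4.5,"z":0,"spin":0.5,"jaw":0},{"x":45,"y":-6,"z":0,"spin":1.5,"jaw":0},{"x":57,"y":-7.5,"z":0,"spin":2.5,"jaw":0},{"x":69,"y":-9,"z":0,"spin":3.5,"jaw":0},{"x":81,"y":-10,"z":0,"spin":4.5,"jaw":0},{"x":93,"y":-11,"z":0,"spin":5.5,"jaw":0},{"x":105,"y":-12,"z":0,"spin":6.5,"jaw":0}]';python3 -c "
from meas import *
run('l',{'L':[605,-220,-.03]},('scene',))"
```

```text
t: 46.55
tcp_pos: [428.5, -206.9, 48.8]
eef_rot: [3.133, -0.218, -0.088]
wrist_force: [-0.1, 0.0, 0.2]
finger_gap: 87.1
t: 47.55
tcp_pos: [534.5, -219.1, 48.7]
eef_rot: [3.137, -0.037, -0.089]
wrist_force: [-4.1, -0.5, 2.8]
finger_gap: 86.9
L [ 609.2 -218.7] -2.5 cost 0.034
   scene label seen [286.9 225.2] pred [287.1 224.7] area 128 105 seen@z [ 599.5 -220.    75. ]
```

View pics/s_l.png

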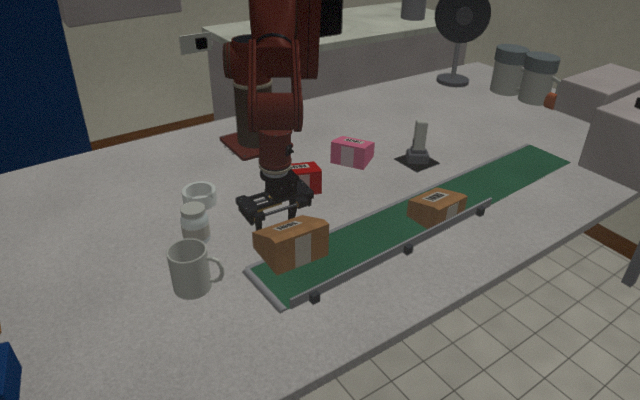

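```bash
python3 -m jog '[{"x":12,"y":0,"z":0,"spin":0.6,"jaw":0},{"x":24,"y":0,"z":0,"spin":1.2,"jaw":0},{"x":36,"y":0,"z":0,"spin":1.8,"jaw":0},{"x":48,"y":0,"z":0,"spin":2.4,"jaw":0},{"x":60,"y":0.5,"z":0,"spin":3,"jaw":0},{"x":72,"y":1,"z":0,"spin":3.6,"jaw":0},{"x":83,"y":1.5,"z":0,"spin":4.1,"jaw":0},{"x":92,"y":2,"z":0,"spin":4.1,"jaw":0},{"x":98,"y":2,"z":0,"spin":4.1,"jaw":0},{"x":98,"y":2,"z":0,"spin":4.1,"jaw":0}]'; for i in 1 2 3 4 5; do python3 -m jog '[{"x":2.5,"y":0,"z":-0.3,"spin":0,"jaw":0}]' | egrep 'tcp|force'; done
```

```text
t: 48.6
tcp_pos: [635.5, -217.3, 49.0]
eef_rot: [3.133, 0.076, -0.082]
wrist_force: [0.3, 0.2, 0.7]
finger_gap: 87.1
tcp_pos: [637.6, -217.3, 48.6]
wrist_force: [-4.8, 0.2, 2.5]
tcp_pos: [638.6, -217.3, 48.4]
wrist_force: [-12.9, 0.1, 10.9]
tcp_pos: [638.6, -217.3, 48.4]
wrist_force: [-15.2, 1.1, 11.0]
tcp_pos: [638.5, -217.3, 48.4]
wrist_force: [-11.2, 0.6, 8.9]
tcp_pos: [638.5, -217.3, 48.4]
wrist_force: [-11.8, 0.7, 7.8]
```

```bash
python3 -m jog '[{"x":3,"y":0,"z":0,"spin":0,"jaw":0},{"x":3,"y":0,"z":0,"spin":0,"jaw":0},{"x":3,"y":0,"z":0,"spin":0,"jaw":0}]' | egrep 'tcp|force|rot';  python3 -m jog '[{"x":-10,"y":0,"z":0,"spin":0,"jaw":0},{"x":-30,"y":0,"z":0,"spin":0,"jaw":0},{"x":-60,"y":0,"z":40,"spin":0,"jaw":0},{"x":-90,"y":30,"z":80,"spin":0,"jaw":0},{"x":-130,"y":60,"z":120,"spin":0,"jaw":0},{"x":-170,"y":90,"z":160,"spin":0,"jaw":0},{"x":-205,"y":120,"z":200,"spin":0,"jaw":0},{"x":-240,"y":150,"z":220,"spin":0,"jaw":0},{"x":-240,"y":190,"z":220,"spin":0,"jaw":0},{"x":-240,"y":190,"z":220,"spin":0,"jaw":0}]'; python3 -c "
from meas import *
run('m',{'M':[700,205,.05],'L':[713,-215,.05]})
t=cv2.imread('pics/t_m.png');s=cv2.imread('pics/s_m.png')
f=lambda i,x,y,w,h:cv2.resize(i[y:y+h,x:x+w],(400,400),interpolation=cv2.INTER_CUBIC)
cv2.imwrite('pics/c19.png',cv2.convertScaleAbs(np.hstack([f(s,250,190,110,110),f(t,310,90,110,110)]),alpha=1.5))"
```

```text
tcp_pos: [638.6, -217.2, 48.5]
eef_rot: [3.137, 0.075, -0.128]
wrist_force: [-12.6, 1.1, 8.8]
t: 50.4
tcp_pos: [397.9, -25.4, 270.6]
eef_rot: [3.137, 0.076, -0.121]
wrist_force: [-0.0, -0.4, -0.4]
finger_gap: 87.0
M [704.2 207.5] 3.2 cost 0.249
   top label seen [245.4 137.9] pred [244.9 138. ] area 284 260 seen@z [694.6 205.3  67. ]
   scene label seen [435.  196.3] pred [434.4 195.9] area 166 139 seen@z [696.3 207.3  67. ]
  label tri [695.6 206.3  66.6] gap 2.4 model [694.  206.9  67. ] n [-0.258 -0.015  0.966]
L [ 711.3 -211.6] 2.8 cost 0.225
   top label seen [370.1 135.1] pred [369.4 135.6] area 288 263 seen@z [ 701.8 -214.5   75. ]
   scene label seen [311.3 245.8] pred [311.3 244.9] area 177 152 seen@z [ 702.8 -214.1   75. ]
  label tri [ 702.2 -214.2   74.6] gap 0.8 model [ 699.9 -212.1   75. ] n [-0.422 -0.021  0.906]
```

View pics/c19.png

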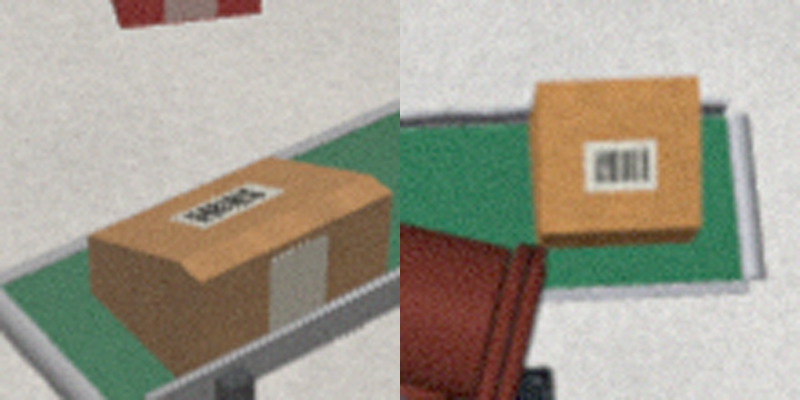

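View pics/t_m.png

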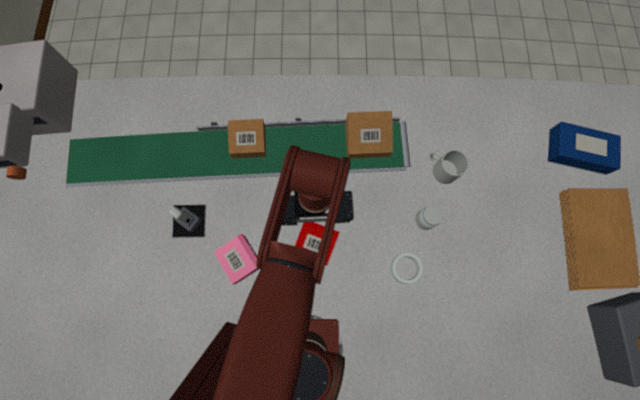

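View pics/s_m.png

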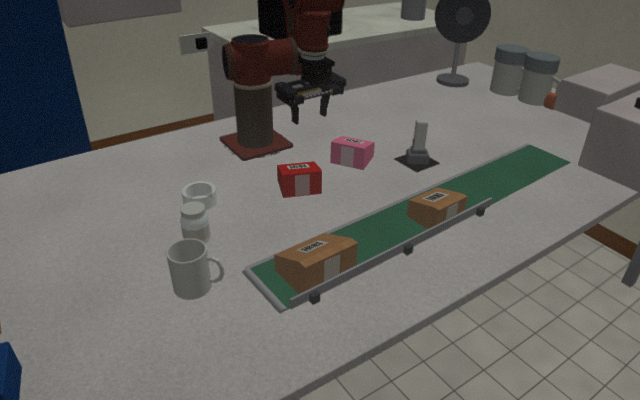

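```bash
python3 -c "
from sc import *
out=[]
for n,f,(u,v,w,h) in(('top','t_m',(166,198,46,44)),('scene','s_m',(388,116,56,56))):
    k=int(400/w); im=cv2.convertScaleAbs(cv2.resize(cv2.imread(f'pics/{f}.png')[v:v+h,u:u+w],None,fx=8,fy=8,interpolation=cv2.INTER_CUBIC),alpha=1.8)
    a=im.copy(); draw(im,n,scanV(424.5,401,np.radians(54.6)),k=8,off=(u,v))
    q=(proj(n,[[422.4+sx*55,401+sy*55,4] for sx,sy in((-1,-1),(1,-1),(1,1),(-1,1))])+.5-[u,v])*8
    cv2.polylines(im,[q.astype(np.int32)],True,(255,0,255),1)
    out.append(cv2.resize(im,(400,int(400*h/w))));
m=max(o.shape[0] for o in out)
cv2.imwrite('pics/c20.png',np.hstack([cv2.copyMakeBorder(o,0,m-o.shape[0],0,0,cv2.BORDER_CONSTANT) for o in out]))
print(proj('top',[[424,401,39],[424,401,4]]))"
```

```text
[[185.39138581 218.240748  ]
 [188.53319363 219.92602644]]
```

View pics/c20.png

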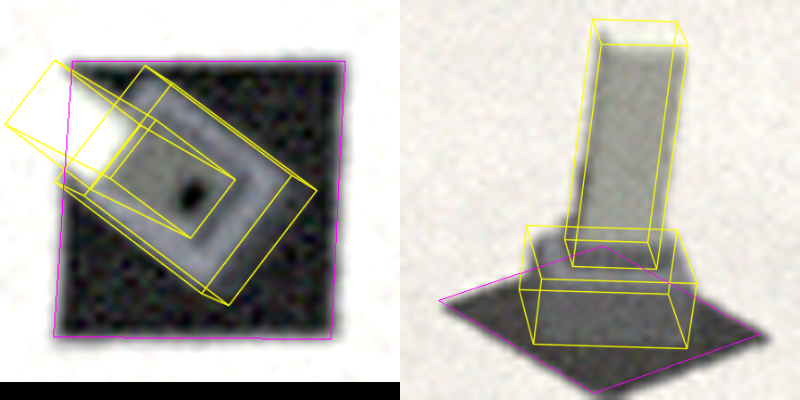

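```bash
python3 -c "
from cell import job,sensors
print(sensors.observe()['t'],sensors.observe()['wrist_force']);print(job.job_done())"
```

```text
50.5 [0.89578552 0.32078603 0.75205246]
the job is handed in; nothing more can be done
None
```

The job is handed in at about 50 s of the 210 s. As far as I could check, everything is done as asked, but no reading is ever reported, so both scans rest on my own geometry.

**Cartons:** only the large and medium cartons were there. The red and pink boxes were left alone.

**Scanning:** moves can only turn the tool about the vertical. I tilted the scanner in its grip by pushing its head against the guide rail.
- **Large carton, read first:** scanner tilted about 25°, held 3 s on the label.
- **Medium carton:** scanner tilted about 14–15°, held 3 s. My two tilt estimates differed: 13–14° from the picture edges, 15–18° from where the head touched the rail.
- **Aim:** the computed reading point was within about 1.5 mm of each label's measured centre.

**Scanner:** I brought it back upright, set it on the pad and let go. In the last pictures from both cameras it stands upright within about 3 mm of the pad's centre.

**Sliding:** the medium carton was knocked aside just before I pushed it, and I missed that at first. My first push turned it to about 40°. I backed off, measured again, turned it square and pushed it home.

**Last checks:**
- Both cartons met the rail where expected, with about 12–18 N of push.
- The rail runs at about 2.7°; the large carton measured 2.8° and the medium 3.2°.
- The silhouette fit was looser for both cartons here because the rail hides part of them, but both look flush in the pictures.
- Jar, jug and tape roll look untouched, and the gripper was clear of everything.

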